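# Load the sample tray over the sill of the reader

### The job

Load the sample tray into the reader's bay: take it by its carrying bar, tip its leading edge up and rest it on the sill with its rear edge still down on the bench, and let go; then push it from behind over the sill, easing off when it binds so that it tips down into the bay, until it lies flat on the bay's floor behind the sill and has pressed the back plate about half way (7 mm) in, not to its end. Work gently: do not ram the tray into the sill or the back plate, do not tip it steeply or carry it high, and leave the bottle, beaker, dishes and pipette where they are.

Things in the scene. Friction and masses are not known exactly. Their poses are not given: they have to be found in the camera images.
- tray_bar (a point): Middle of the tray's carrying bar: level, round, 10 mm thick, across the tray on two posts (74 mm clear between them, 26 mm clear below). 64 mm above the underside, 45 mm ahead of the tray's middle (20 mm behind its leading end). The tray can pitch about the bar in the fingers. Axes: x to the leading end, y along the bar, z up.
- tray_front (a point): Middle of the leading lower edge of the tray (65 mm ahead of its middle, on the underside); axes as the tray's.
- tray_rear (a point): Middle of the trailing lower edge of the tray (65 mm behind its middle, on the underside); axes as the tray's. The upright rear face, 90 mm wide and 30 mm high, stands straight above it.
- tray: The sample tray: grey plastic block 130 mm long (x), 90 mm wide (y), 30 mm high, 20 white tube caps (8 mm proud) on top, bar near its leading end; 0.4 to 0.6 kg. Origin in the middle of its underside, x to the leading end, z up.
- bay: Bay of the white reader, fixed. Origin on the bench at the outer foot of the sill, midway between the guides; x points in, z up. Sill x 0 to 10 mm; then floor, 9 mm above the bench. Guides 34 mm high, inner faces y +-50 mm, x 10 to 200. Bridge over it at x 123 to 149, underside 103, top 121 mm up: the tray fits under, a hand does not. Housing from x 205, 158 mm high.
- sill: The aluminium sill across the bay's mouth, 10 mm thick (x), 124 mm long, 14 mm high; origin and axes as the bay's. Pushed on steadily, the tray binds here about when its middle is 25 to 35 mm past the sill: the pusher's friction holds its rear down and the force climbs fast. Ease off a few mm there and its front drops to the floor; then push on.
- stop (a joint): How far the steel plate at the bay's inner end (86 wide, 26 high) is pressed in, m: 0 untouched, 0.014 at its hard end. It gives at about 2.5 N, takes 4.6 N just before the end, and stays where pushed. Untouched, its face stands anywhere from x 150 to 176 mm in the bay; this setting is not reported: find it by touch or sight.
- bottle: Bystander: amber glass bottle, 60 mm across, 130 mm tall; origin at the middle of its underside
- beaker: Bystander: open glass beaker, 60 mm across, 80 mm tall; origin at the middle of its underside
- dishes: Bystander: stack of clear dishes, 60 mm across, 30 mm tall; origin at the middle of its underside
- pipette: Bystander: hand pipette lying on the bench, about 235 mm long, 30 mm high; origin on the bench below its middle, x along it.
There are look-alikes about, which are no part of the job. What is shaped like the tray but turquoise is not meant.

How it is judged:
By the outcome, as a careful person would: the job done as asked, in the order asked, and still so for the second after the job is handed in, with the robot touching nothing.
It also fails if it takes over 61 s, if anything falls off the work surface, if the arm or the gripper's body presses on something with over 40 N, if the wrist force passes 120 N, or if a joint passes its speed limit or range.

### The arm

A 6-joint arm with a two-finger parallel gripper is mounted at the origin on the work surface. World frame = base frame: x ahead of the robot, y to its left, z up, the work surface at z = 0. Lengths are in mm, angles in rad, forces in N, time in s.
With the tool pointing down it reaches from about 300 to 950 mm from the base axis. Payload 3.1 kg.
Tool frame: the origin (TCP) lies on the centre line of the jaws, within the pads' length; the fingertips stand robot.tcp_to_tips ahead of it and the grasp point (between the pads) lies 5 mm behind it (robot.tcp_to_tips is the distance from the TCP to the fingertips, in mm); y points along the fingers, z is the direction in which the jaws open and shut, and the axes are right-handed (so a half turn about y gives the same grasp; the last joint's range is limited). The gripper opens to 85 mm and grips with 20 to 120 N. Pads are 22 mm wide; open, the fingers measure 114 mm over their backs; the gripper's body (76 mm by 85 mm) begins 54 mm behind the grasp point. The pads swing forward as they close: fully open they stand 13 mm farther back than shut.
Start: joints at [1.041, 0.308, 1.634, -0, 1.2, -0.07], TCP at [277.381, 560.082, 245.272] pointing down, gripper open.
Joint ranges: [-3.06, 3.06], [-0.79, 1.96], [0.05, 2.63], [-1.19, 4.34], [0.05, 2.64], [-2.94, 2.94]. Speed limits (rad/s): [2.79, 2.79, 3.14, 3.14, 3.14, 3.14].

### API

Orientations are given as a unit quaternion [x, y, z, w].
In Python, from station import robot gives the robot as it stands.
- The arm moves only by the tool send_rows, never from a script. Its argument "targets" is a list of rows, each an object of numbers: "dx", "dy", "dz": the shift along the tool's x, y, z in m; "rx", "ry", "rz": the turn, a rotation vector about the tool's x, y, z in rad; "claw": the closure, from 0 (fully open) to 1 (shut). In form: [{"dx": .., "dy": .., "dz": .., "rx": .., "ry": .., "rz": .., "claw": ..}, ...]. A call has 1 to 10 rows; each row shifts and turns the commanded pose from where the row before left it, along the tool's axes as they then stand; what a row does not reach is not made up. A row lasts 1/10 s, in which the tool goes at most 50 mm and 8.59 degrees, less where a joint would pass 70% of its speed; a pose out of reach is approached as far as the arm can. A call with a gripper value outside its range is refused whole. The fingers move at their own pace and stop on an object; the grip force is fixed at half the most. Time passes only in rows, so rows that do not move let the fingers close. It gives the time, the measured TCP pose, the force and the opening at its end, in the units of the state.
- robot.observe(): the state, without advancing time (a new reading comes with each control period).
- robot.get_image(name): name is "scene" or "top"; returns (picture, depth): 420x560x3 uint8, red, green, blue; 420x560 float32, mm along the optical axis (not along the pixel's ray), 0 where there is no reading.
- robot.camera_model(name): a dict with "fx", "fy", "cx", "cy" (pixels), "rvec" (rotation vector, rad) and "tvec" (3), from world to camera coordinates, as OpenCV has them. Camera axes: x right, y down, z forward; pixel columns grow to the right and rows downward; lengths in mm; the calibration is good to about 2 mm. A picture is of the moment at which its call begins. camera_model takes no time and is no camera call.
- robot.hand_in(): hands the job in, once; it reports no verdict.
The state is a dict: "time_s": time; "q": joint angles; "dq": joint speeds; "joint_torque": joint torques, N m; "position": TCP position; "tcp_rot": TCP orientation; "contact_force": force on the tool from outside, world axes, zero at the start; "wrist_torque": the same for the moment, N m; "width": opening from 0.0 (shut) to 1.0 (fully open).
Only numpy, scipy, OpenCV 4.12 (cv2) and the standard library are available. Lean on these libraries where they do the work, as an engineer would, in place of code of your own. Each camera call takes 0.05 s, during which the arm holds its last target.

## Working session

There is one attempt and no reset: what is moved stays moved. The work goes in short steps, Python scripts to look and compute and a tool call to move; the robot and the scene stay as the last step left them, time stands still between calls to the robot, and variables do not carry over. Pictures are saved under pics/ and viewed, and the job is handed in when it is done.

Besides the shell and the picture viewer there is one more tool, called after ">>>" as name(argument=value, ...), one argument or row to a line, values as JSON. send_rows: Moves the arm, as the interface text tells. Its arguments: {"type":"object","properties":{"targets":{"type":"array","items":{"type":"object","properties":{"dx":{"type":"number"},"dy":{"type":"number"},"dz":{"type":"number"},"rx":{"type":"number"},"ry":{"type":"number"},"rz":{"type":"number"},"claw":{"type":"number"}}}}},"required":["targets"]}

```bash
mkdir -p pics; ls; python3 - <<'E'
from station import robot
import cv2,numpy as np
print(robot.observe(), robot.tcp_to_tips)
for n in("scene","top"):
    p,d=robot.get_image(n); cv2.imwrite(f"pics/{n}0.png",p[:,:,::-1]); np.save(f"pics/{n}0_d.npy",d); np.save(f"pics/{n}0_p.npy",p)
    print(robot.camera_model(n))
E
```

```text
pics
{'time_s': 0.0, 'q': array([ 1.04131183e+00,  3.09025279e-01,  1.63520587e+00,  4.42802651e-05,
        1.19968790e+00, -6.96995482e-02]), 'dq': array([-1.41902410e-04, -2.81791728e-04,  1.10093424e-03, -6.71357122e-04,
       -1.57486732e-03, -1.57166584e-05]), 'joint_torque': array([-1.06213698e-03, -4.15260708e+01, -2.76660043e+01, -1.63543727e-04,
        1.02286067e-02, -5.45668513e-06]), 'position': array([276.95708432, 559.39740662, 244.02520715]), 'tcp_rot': array([ 0.68928324, -0.16139254,  0.16087918, -0.68772011]), 'contact_force': array([-0.53665141,  0.39186985, -0.4878307 ]), 'wrist_torque': array([ 0.0663037 ,  0.04293894, -0.0090134 ]), 'width': 1.0013632832711454} 14.0
{'fx': 465.0038551599848, 'fy': 465.0038551599848, 'cx': 279.7124410064939, 'cy': 208.45634626222375, 'rvec': array([ 2.45598367,  0.79524582, -0.2474788 ]), 'tvec': array([-535.23589578,  -98.55820137, 1209.46433229])}
{'fx': 542.8591973945322, 'fy': 542.8591973945322, 'cx': 281.65816598046695, 'cy': 220.4456915460132, 'rvec': array([ 2.10132365, -2.1244917 ,  0.20070945]), 'tvec': array([ 174.40633583,  539.63205986, 1167.52665549])}
```

View pics/scene0.png

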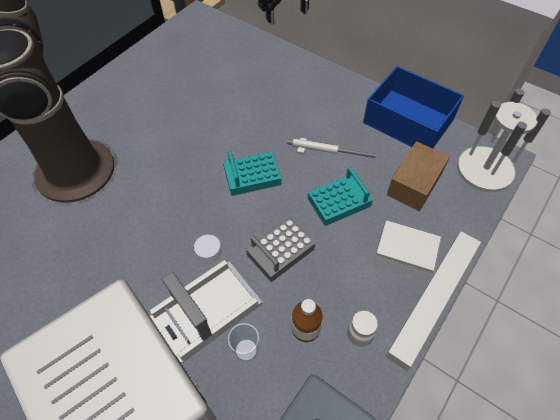

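View pics/top0.png

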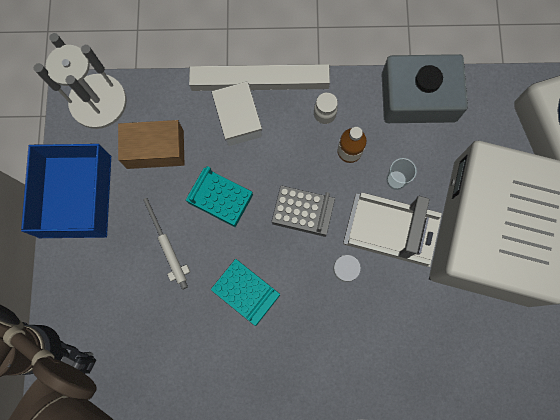

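The grey tray is at top (303,210) with its bar at the right end (328,213). The bay mouth is at top (350,220), with the bridge at (417,225). Next I'll zoom in and measure.

```bash
cat > h.py <<'E'
import numpy as np,cv2
from station import robot
def cam(n):
    m=robot.camera_model(n); K=np.array([[m['fx'],0,m['cx']],[0,m['fy'],m['cy']],[0,0,1]]); R=cv2.Rodrigues(m['rvec'])[0]; return K,R,np.array(m['tvec'])
def cloud(n,d):
    K,R,t=cam(n); v,u=np.mgrid[:d.shape[0],:d.shape[1]]
    c=np.stack([(u-K[0,2])/K[0,0]*d,(v-K[1,2])/K[1,1]*d,d],-1)
    return (c-t)@R   # R^T(c-t)
def atz(n,u,v,z):
    K,R,t=cam(n); r=R.T@np.linalg.inv(K)@np.array([u,v,1.]); o=-R.T@t
    return o+r*(z-o[2])/r[2]
def proj(n,P):
    K,R,t=cam(n); c=(R@np.atleast_2d(P).T).T+t; q=(K@c.T).T; return q[:,:2]/q[:,2:]
def snap(tag):
    out={}
    for n in("scene","top"):
        p,d=robot.get_image(n); np.save(f"pics/{n}{tag}_d.npy",d); np.save(f"pics/{n}{tag}_p.npy",p); out[n]=(p,d)
    return out
def crop(n,tag,box,s,name):
    p=np.load(f"pics/{n}{tag}_p.npy"); x0,y0,x1,y1=box
    cv2.imwrite(f"pics/{name}.png",cv2.resize(p[y0:y1,x0:x1,::-1],None,fx=s,fy=s,interpolation=cv2.INTER_CUBIC))
E
python3 - <<'E'
from h import *
crop("top","0",(260,160,460,300),4,"topz0"); crop("scene","0",(130,200,330,350),4,"scz0")
for n,pts in(("top",[(300,250),(274,210),(303,209),(328,213),(350,220),(380,225),(417,225),(450,200)]),("scene",[(300,180),(175,325),(280,247),(230,295),(185,300)])):
    C=cloud(n,np.load(f"pics/{n}0_d.npy"))
    for u,v in pts: print(n,u,v,C[v,u].round(1))
E
```

```text
top 300 250 [481.4 127.    2.6]
top 274 210 [571.4 186.1  29.4]
top 303 209 [572.7 119.2  30.4]
top 328 213 [562.2  62.   32.1]
top 350 220 [548.8   9.9  14. ]
top 380 225 [537.3 -60.2   8.2]
top 417 225 [ 514.2 -117.6  124.7]
top 450 200 [ 581.2 -208.8   66.9]
scene 300 180 [495.7 316.2   2.4]
scene 175 325 [ 503.6 -151.7   15.9]
scene 280 247 [579.2 115.1  36.6]
scene 230 295 [551.6 -31.6   8.9]
scene 185 300 [ 528.  -119.7  122.6]
```

View pics/topz0.png

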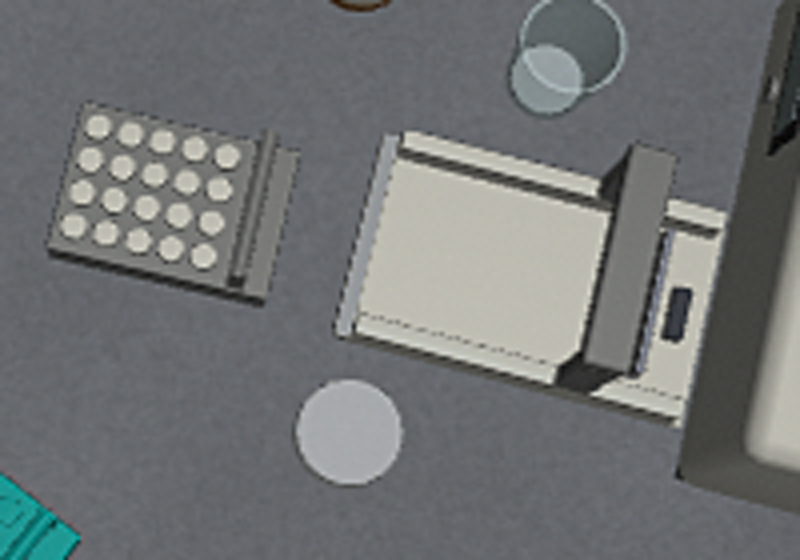

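View pics/scz0.png

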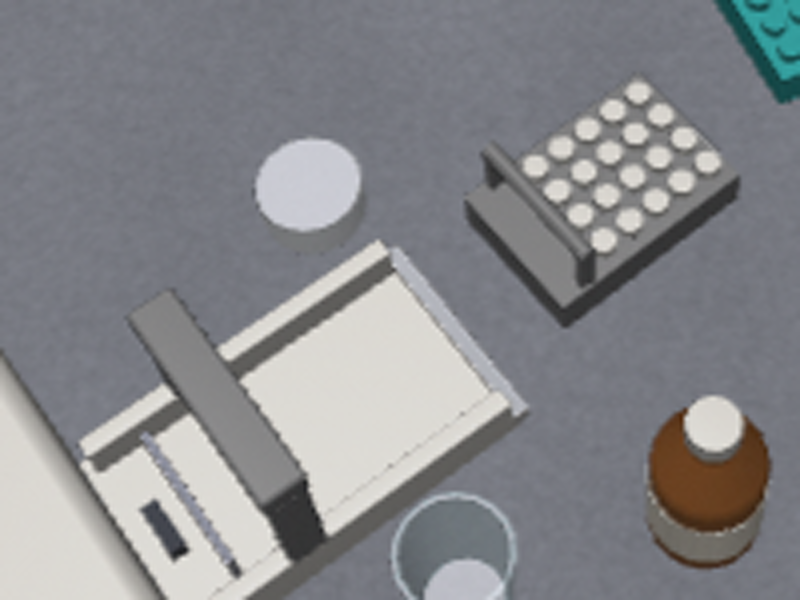

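The plate shows behind the bridge: the bluish strip at topz0 (655,300), and at scz0 (190,505). I'll fit the tray and bay poses from the corner pixels in both views.

```bash
cat > fit.py <<'E'
from h import *
from scipy.optimize import least_squares
def T(p,L):
    x,y,a=p; L=np.array(L,float); c,s=np.cos(a),np.sin(a)
    return np.c_[x+c*L[:,0]-s*L[:,1], y+s*L[:,0]+c*L[:,1], L[:,2]]
def fit(obs,p0):
    # obs: list (cam,L,(u,v) full px)
    def f(p):
        return np.concatenate([(proj(c,T(p,[L]))[0]-uv) for c,L,uv in obs])
    r=least_squares(f,p0,loss='soft_l1'); print(r.x.round(3), 'res px',r.fun.reshape(-1,2).round(1).tolist()); return r.x
E
python3 - <<'E'
from fit import *
def tp(u,v): return ((u+.5)/4-.5+260,(v+.5)/4-.5+160)
def sc(u,v): return ((u+.5)/4-.5+130,(v+.5)/4-.5+200)
tray=[("top",(-65,45,30),tp(85,104)),("top",(-65,-45,30),tp(51,248)),("top",(65,-45,30),tp(266,297)),("top",(65,45,30),tp(298,152)),
("scene",(65,45,30),sc(565,308)),("scene",(65,-45,30),sc(467,202)),("scene",(-65,-45,30),sc(636,75)),("scene",(-65,45,30),sc(740,180))]
pt=fit(tray,[572,119,-1.7]); fit(tray[:4],[572,119,-1.7]); fit(tray[4:],[572,119,-1.7])
bay=[("top",(0,62,14),tp(387,137)),("top",(0,-62,14),tp(336,333)),("top",(136-13,62,121),tp(635,143)),("top",(149,62,121),tp(677,155)),("top",(149,-62,121),tp(632,375)),
("scene",(0,62,14),sc(528,408)),("scene",(0,-62,14),sc(396,248)),("scene",(149,-62,121),sc(128,317)),("scene",(123,-62,121),sc(170,289)),("scene",(123,62,121),sc(304,474)),("scene",(149,62,121),sc(265,499))]
pb=fit(bay,[549,10,-1.7]);fit(bay[:5],[549,10,-1.7]);fit(bay[5:],[549,10,-1.7])
np.save("pt.npy",pt);np.save("pb.npy",pb)
# points in bay frame
for n in("top","scene"):
    C=cloud(n,np.load(f"pics/{n}0_d.npy")).reshape(-1,3)
    c,s=np.cos(pb[2]),np.sin(pb[2]); d=C[:,:2]-pb[:2]
    B=np.c_[d[:,0]*c+d[:,1]*s,-d[:,0]*s+d[:,1]*c,C[:,2]]
    m=(B[:,0]>140)&(B[:,0]<200)&(abs(B[:,1])<38)&(B[:,2]>14)&(B[:,2]<60)
    Q=B[m]; print(n,len(Q)); print(Q[np.argsort(Q[:,0])][::max(1,len(Q)//25)].round(1).tolist())
    m=(abs(B[:,0]-80)<30)&(abs(B[:,1])<30);print('floor z',np.median(B[m,2]))
    d=C[:,:2]-pt[:2];c,s=np.cos(pt[2]),np.sin(pt[2]);X=np.c_[d[:,0]*c+d[:,1]*s,-d[:,0]*s+d[:,1]*c,C[:,2]]
    m=(abs(X[:,0])<80)&(abs(X[:,1])<55)&(X[:,2]>52); print('bar',X[m].mean(0).round(1),X[m].min(0).round(1),X[m].max(0).round(1))
E
```

```text
[574.597 118.852  -1.814] res px [[-0.6, -2.0], [-1.2, -1.1], [0.4, -0.6], [0.7, -1.6], [-1.1, 0.6], [-2.1, -0.9], [-0.4, -0.9], [-0.5, -1.5]]
[571.533 118.499  -1.812] res px [[-0.5, -0.7], [-1.0, 0.3], [0.6, 0.7], [0.9, -0.4]]
[577.502 118.535  -1.813] res px [[-0.1, 1.4], [-1.1, -0.2], [0.5, -0.2], [0.5, -0.8]]
[556.437  11.498  -1.846] res px [[-0.9, -2.0], [-0.8, -0.7], [-0.8, -1.5], [0.6, -1.4], [-0.6, -0.9], [-0.7, -0.3], [-0.8, -1.1], [-2.1, -0.7], [-1.1, -1.2], [-0.0, 0.1], [-2.2, 2.4]]
[553.525  10.357  -1.845] res px [[-0.4, -0.8], [-0.3, 0.6], [-0.2, -0.2], [1.2, -0.1], [0.0, 0.4]]
[558.466  12.461  -1.842] res px [[0.4, -0.2], [0.1, -0.9], [-0.9, -0.2], [0.0, -0.8], [1.4, 0.5], [-0.7, 2.8]]
top 202
[[166.9, -32.2, 37.9], [167.7, -22.1, 35.2], [167.9, 17.6, 27.6], [168.1, 11.3, 22.9], [168.3, -37.4, 27.4], [168.5, -26.7, 35.9], [168.8, -24.7, 23.6], [168.9, -18.0, 26.4], [169.4, -36.8, 41.5], [170.0, -8.4, 41.6], [170.3, 9.8, 33.9], [171.3, 5.2, 34.1], [171.6, -21.4, 37.2], [171.9, -11.9, 37.3], [173.1, -37.4, 36.3], [182.7, -7.2, 27.1], [183.3, -3.7, 21.6], [184.2, 6.7, 
[... 203 characters left out ...]
ar [45.2 -4.5 68.3] [ 40.2 -46.5  52.9] [50.2 39.6 76. ]
scene 177
[[146.9, 12.5, 15.1], [166.7, 9.3, 37.3], [167.1, -8.4, 40.1], [167.5, 22.4, 38.6], [167.9, -24.8, 35.4], [168.3, 8.1, 37.4], [168.6, -11.7, 35.5], [169.1, -21.4, 38.9], [169.5, -19.1, 32.9], [169.9, 6.5, 36.5], [170.2, 31.2, 39.9], [170.7, 27.5, 38.2], [171.1, 16.5, 37.5], [171.4, -28.2, 22.3], [171.5, 12.7, 35.6], [181.9, 15.9, 18.9], [183.0, -4.4, 23.2], [184.0, -11.7, 20.6], [184.6, -5.2, 24.2], [185.7, -11.1, 25.0], [186.7, -9.9, 23.6], [187.3, 3.2, 24.1], [188.4, 3.9, 21.4], [189.4, -10.1, 21.9], [190.0, 10.7, 21.8], [191.0, 12.9, 22.8]]
floor z 9.940462798851277
bar [44.8  4.1 67.5] [ 38.4 -43.9  52.1] [49.3 45.1 74.8]
```

```bash
cat > plan.py <<'E'
from fit import *
from scipy.spatial.transform import Rotation as Ro
pt=np.load("pt.npy");pb=np.load("pb.npy")
def Rt(head,pitch=0,flip=1):
    # tool: y down, z along heading*flip ; pitch = front up
    h=np.array([np.cos(head),np.sin(head),0]); y=np.array([0,0,-1.]); z=h*flip; x=np.cross(y,z)
    R=np.c_[x,y,z]; lat=np.array([-np.sin(head),np.cos(head),0])
    return Ro.from_rotvec(-pitch*lat)*Ro.from_matrix(R)
def to(pos,R,msg=""):
    o=robot.observe(); Rc=Ro.from_quat(o['tcp_rot']); rv=(Rc.inv()*R).as_rotvec(); d=np.array(pos)-o['position']
    print(msg,'turn tool',rv.round(4),'| shift in current axes',Rc.inv().apply(d).round(1),'| in target axes',R.inv().apply(d).round(1))
E
python3 - <<'E'
from plan import *
o=robot.observe(); print(Ro.from_quat(o['tcp_rot']).as_matrix().round(3))
bar=T(pt,[(45,0,64)])[0]; print(bar)
for f in(1,-1): to([bar[0],bar[1],130],Rt(pt[2],0,f),str(f))
d=pt[:2]-pb[:2];c,s=np.cos(pb[2]),np.sin(pb[2]);print('tray in bay',d[0]*c+d[1]*s,-d[0]*s+d[1]*c,pt[2]-pb[2])
E
```

```text
[[ 0.896 -0.001  0.444]
 [-0.444 -0.002  0.896]
 [-0.    -1.    -0.002]]
[563.78197061  75.17068792  64.        ]
1 turn tool [5.0000e-04 2.9245e+00 3.0000e-03] | shift in current axes [ 471.9  114.7 -306.5] | in target axes [-394.7  114.2  401.2]
-1 turn tool [ 0.002  -0.2171 -0.0004] | shift in current axes [ 471.9  114.7 -306.5] | in target axes [ 394.7  114.2 -401.2]
tray in bay -108.25116229223862 -11.67127231597565 0.032271257439864254
```

>>> send_rows(
  targets=[
    {"ry": -0.109, "claw": 0.3},
    {"ry": -0.108, "claw": 0.3},
    {"dx": 0.025, "dz": -0.025, "claw": 0.3},
    {"dx": 0.025, "dz": -0.025, "claw": 0.3},
    {"dx": 0.025, "dz": -0.025, "claw": 0.3},
    {"dx": 0.025, "dz": -0.025, "claw": 0.3},
    {"dx": 0.025, "dz": -0.025, "claw": 0.3},
    {"dx": 0.025, "dz": -0.025, "claw": 0.3},
    {"dx": 0.025, "dz": -0.025, "claw": 0.3},
    {"dx": 0.025, "dz": -0.025, "claw": 0.3},
  ],
)

```text
invalid input
```

>>> send_rows(
  targets=[
    {"dx": 0.025, "dz": -0.025, "claw": 0.3},
    {"dx": 0.025, "dz": -0.025, "claw": 0.3},
    {"dx": 0.025, "dz": -0.025, "claw": 0.3},
    {"dx": 0.025, "dz": -0.025, "claw": 0.3},
    {"dx": 0.025, "dz": -0.025, "claw": 0.3},
    {"dx": 0.025, "dz": -0.025, "claw": 0.3},
    {"dx": 0.025, "dz": -0.025, "dy": 0.02, "claw": 0.3},
    {"dx": 0.02, "dz": -0.02, "dy": 0.03, "claw": 0.3},
    {"dz": -0.006, "dy": 0.03, "claw": 0.3},
    {"dy": 0.02, "claw": 0.3},
  ],
)

```text
invalid input
```

```bash
python3 - <<'E'
from plan import *
snap("1"); crop("top","1",(240,140,440,290),4,"topz1"); crop("scene","1",(170,170,370,320),4,"scz1")
bar=T(pt,[(45,0,59)])[0]; o=robot.observe(); print(o['time_s'],o['position'],o['width'],o['contact_force'])
to(bar,Rt(pt[2],0,-1))
print(proj("top",bar),proj("top",o['position']))
E
```

```text
0.2 [277.13246531 559.65946125 244.49286171] 0.9946503736057883 [-0.62060338 -0.72229031 -1.29916053]
 turn tool [ 0.0014 -0.2171 -0.0003] | shift in current axes [ 471.9  185.9 -306.7] | in target axes [ 394.7  185.5 -401.4]
[[323.00410654 209.87138626]] [[ 66.90936046 344.93722771]]
```

View pics/topz1.png

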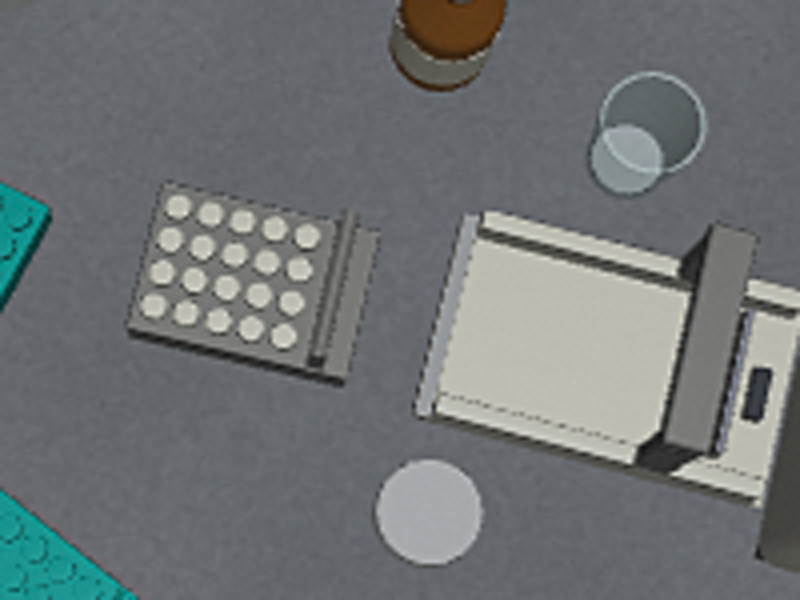

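View pics/scz1.png

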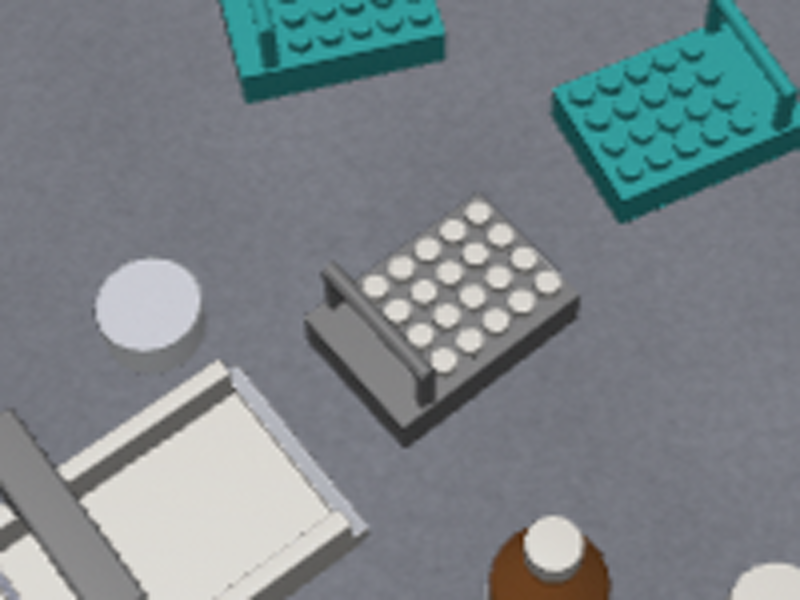

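The arm didn't move: both calls were refused, probably because every row needs all seven fields.

>>> send_rows(
  targets=[
    {"dx": 0, "dy": 0, "dz": 0, "rx": 0, "ry": -0.109, "rz": 0, "claw": 0.3},
    {"dx": 0, "dy": 0, "dz": 0, "rx": 0, "ry": -0.108, "rz": 0, "claw": 0.3},
    {"dx": 0.025, "dy": 0, "dz": -0.025, "rx": 0, "ry": 0, "rz": 0, "claw": 0.3},
    {"dx": 0.025, "dy": 0, "dz": -0.025, "rx": 0, "ry": 0, "rz": 0, "claw": 0.3},
    {"dx": 0.025, "dy": 0, "dz": -0.025, "rx": 0, "ry": 0, "rz": 0, "claw": 0.3},
    {"dx": 0.025, "dy": 0, "dz": -0.025, "rx": 0, "ry": 0, "rz": 0, "claw": 0.3},
    {"dx": 0.025, "dy": 0, "dz": -0.025, "rx": 0, "ry": 0, "rz": 0, "claw": 0.3},
    {"dx": 0.025, "dy": 0, "dz": -0.025, "rx": 0, "ry": 0, "rz": 0, "claw": 0.3},
  ],
)

```text
time_s: 1.0
position: [387.3, 377.1, 245.1]
tcp_rot: [0.702, -0.086, 0.085, -0.702]
contact_force: [0.5, 0.3, 0.3]
width: 0.7
```

>>> send_rows(
  targets=[
    {"dx": 0.025, "dy": 0, "dz": -0.025, "rx": 0, "ry": 0, "rz": 0, "claw": 0.3},
    {"dx": 0.025, "dy": 0, "dz": -0.025, "rx": 0, "ry": 0, "rz": 0, "claw": 0.3},
    {"dx": 0.025, "dy": 0, "dz": -0.025, "rx": 0, "ry": 0, "rz": 0, "claw": 0.3},
    {"dx": 0.025, "dy": 0, "dz": -0.025, "rx": 0, "ry": 0, "rz": 0, "claw": 0.3},
    {"dx": 0.025, "dy": 0, "dz": -0.025, "rx": 0, "ry": 0, "rz": 0, "claw": 0.3},
    {"dx": 0.025, "dy": 0, "dz": -0.025, "rx": 0, "ry": 0, "rz": 0, "claw": 0.3},
    {"dx": 0.025, "dy": 0.015, "dz": -0.025, "rx": 0, "ry": 0, "rz": 0, "claw": 0.3},
    {"dx": 0.025, "dy": 0.03, "dz": -0.025, "rx": 0, "ry": 0, "rz": 0, "claw": 0.3},
    {"dx": 0.025, "dy": 0.03, "dz": -0.025, "rx": 0, "ry": 0, "rz": 0, "claw": 0.3},
    {"dx": 0.02, "dy": 0.03, "dz": -0.025, "rx": 0, "ry": 0, "rz": 0, "claw": 0.3},
  ],
)

```text
time_s: 2.0
position: [565.8, 75.4, 139.5]
tcp_rot: [-0.702, 0.085, -0.086, 0.702]
contact_force: [0.1, 0.5, -0.5]
width: 0.704
```

```bash
python3 - <<'E'
from plan import *
snap("2"); crop("top","2",(240,140,440,290),4,"topz2"); crop("scene","2",(170,170,370,320),4,"scz2")
bar=T(pt,[(45,0,59)])[0]; o=robot.observe(); print(o['time_s'],o['position'],o['width'],o['contact_force'])
to(bar,Rt(pt[2],0,-1))
for n in("top","scene"):print(proj(n,bar),proj(n,o['position']))
E
```

```text
2.1 [562.28761785  73.27108102 135.35901244] 0.6974852531802174 [-1.39922596  0.26014185 -0.05263691]
 turn tool [ 0.0037 -0.004  -0.0079] | shift in current axes [ 1.6 76.3  2.5] | in target axes [ 1.  76.4  2.2]
[[323.00410654 209.87138626]] [[326.25431386 202.73237844]]
[[263.35373998 251.55539989]] [[260.807208   234.16534328]]
```

View pics/topz2.png

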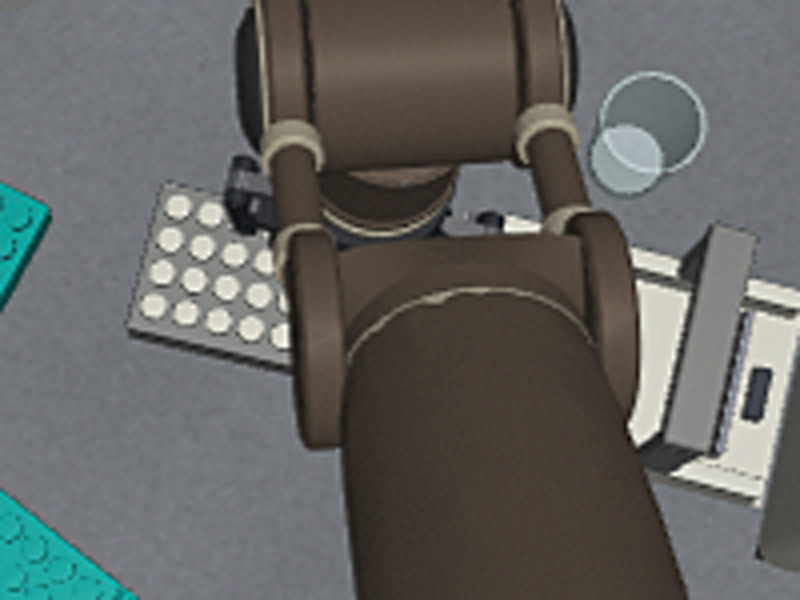

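View pics/scz2.png

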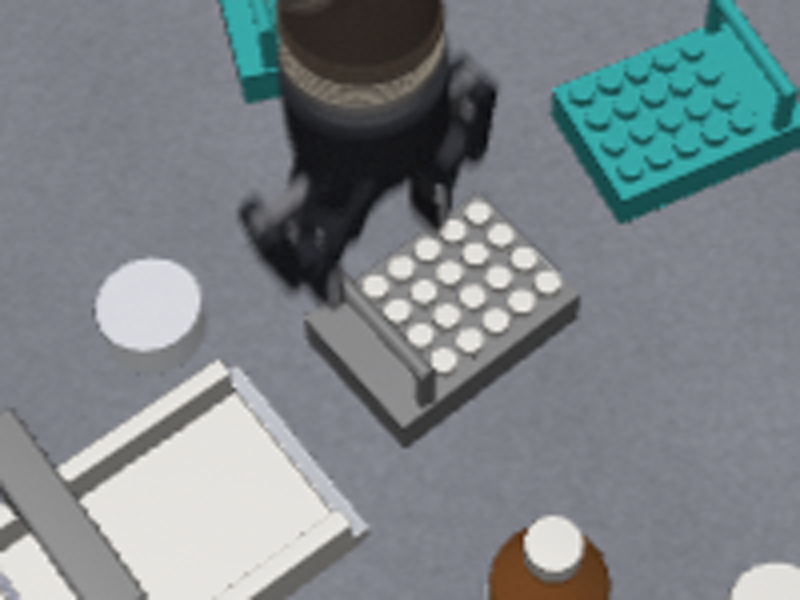

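The hand is above the bar, level, with a finger on each side of it. I'll descend 76 mm and close.

>>> send_rows(
  targets=[
    {"dx": 0.001, "dy": 0.02, "dz": 0.002, "rx": 0, "ry": 0, "rz": 0, "claw": 0.3},
    {"dx": 0, "dy": 0.02, "dz": 0, "rx": 0, "ry": 0, "rz": 0, "claw": 0.3},
    {"dx": 0, "dy": 0.02, "dz": 0, "rx": 0, "ry": 0, "rz": 0, "claw": 0.3},
    {"dx": 0, "dy": 0.01, "dz": 0, "rx": 0, "ry": 0, "rz": 0, "claw": 0.3},
    {"dx": 0, "dy": 0.005, "dz": 0, "rx": 0, "ry": 0, "rz": 0, "claw": 0.3},
    {"dx": 0, "dy": 0, "dz": 0, "rx": 0, "ry": 0, "rz": 0, "claw": 0.3},
  ],
)

```text
time_s: 2.7
position: [565.9, 79.0, 65.3]
tcp_rot: [-0.702, 0.086, -0.085, 0.702]
contact_force: [-0.8, -0.8, 0.5]
width: 0.699
```

```bash
python3 - <<'E'
from plan import *
snap("3"); crop("scene","3",(170,170,370,320),4,"scz3")
bar=T(pt,[(45,0,59)])[0]; o=robot.observe(); print(o['time_s'],o['position'],o['width'],o['contact_force'])
to(bar,Rt(pt[2],0,-1))
E
```

```text
2.8 [566.87997525  78.8471473   66.26570222] 0.701729769239187 [-3.31715122e-04  5.19502149e-01  2.89014820e-01]
 turn tool [-0.0006  0.0002  0.0016] | shift in current axes [-2.1  7.3 -4.3] | in target axes [-2.1  7.3 -4.3]
```

View pics/scz3.png

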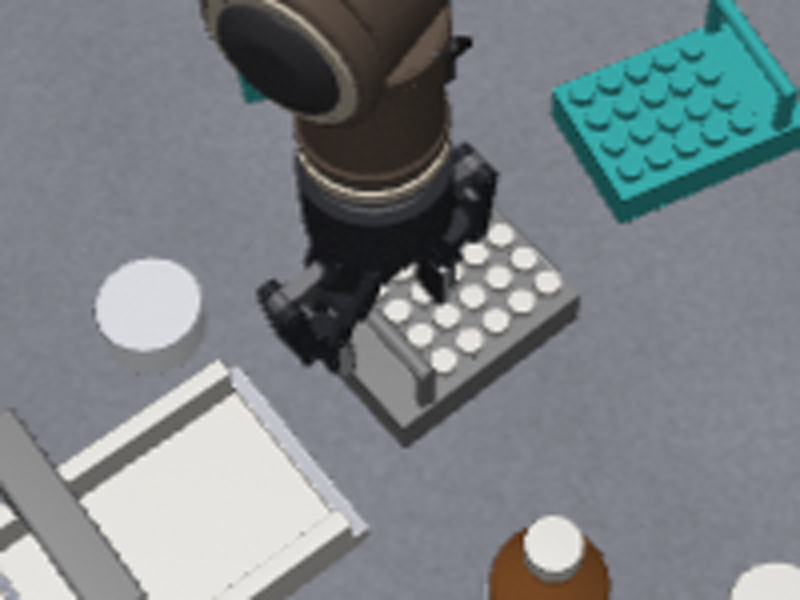

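>>> send_rows(
  targets=[
    {"dx": 0, "dy": 0.006, "dz": -0.004, "rx": 0, "ry": 0, "rz": 0, "claw": 0.5},
    {"dx": 0, "dy": 0, "dz": 0, "rx": 0, "ry": 0, "rz": 0, "claw": 0.7},
    {"dx": 0, "dy": 0, "dz": 0, "rx": 0, "ry": 0, "rz": 0, "claw": 0.8},
    {"dx": 0, "dy": 0, "dz": 0, "rx": 0, "ry": 0, "rz": 0, "claw": 0.9},
    {"dx": 0, "dy": 0, "dz": 0, "rx": 0, "ry": 0, "rz": 0, "claw": 1.0},
    {"dx": 0, "dy": 0, "dz": 0, "rx": 0, "ry": 0, "rz": 0, "claw": 1.0},
    {"dx": 0, "dy": 0, "dz": 0, "rx": 0, "ry": 0, "rz": 0, "claw": 1.0},
  ],
)

```text
time_s: 3.5
position: [565.3, 74.6, 59.6]
tcp_rot: [0.702, -0.086, 0.086, -0.702]
contact_force: [-0.1, -0.0, 2.7]
width: 0.095
```

```bash
python3 - <<'E'
from plan import *
snap("4"); crop("scene","4",(170,170,370,320),4,"scz4")
o=robot.observe(); print(o['time_s'],o['position'],o['width'],o['contact_force'])
E
```

```text
3.6 [565.29069181  74.64929535  59.55986641] 0.09002084511800156 [-1.53598846 -0.90798374  3.12724768]
```

View pics/scz4.png

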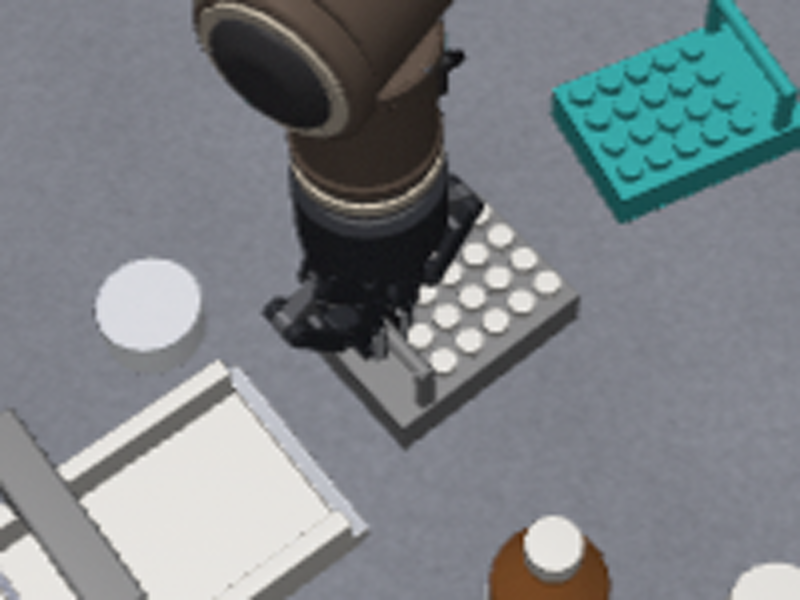

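Gripped, opening about 0.09. Now I'll tip the tray about its rear edge by 0.16 rad.

>>> send_rows(
  targets=[
    {"dx": 0, "dy": -0.0021, "dz": 0.0012, "rx": -0.02, "ry": 0, "rz": 0, "claw": 1.0},
    {"dx": 0, "dy": -0.0021, "dz": 0.0012, "rx": -0.02, "ry": 0, "rz": 0, "claw": 1.0},
    {"dx": 0, "dy": -0.0021, "dz": 0.0012, "rx": -0.02, "ry": 0, "rz": 0, "claw": 1.0},
    {"dx": 0, "dy": -0.0021, "dz": 0.0011, "rx": -0.02, "ry": 0, "rz": 0, "claw": 1.0},
    {"dx": 0, "dy": -0.0022, "dz": 0.0011, "rx": -0.02, "ry": 0, "rz": 0, "claw": 1.0},
    {"dx": 0, "dy": -0.0022, "dz": 0.0011, "rx": -0.02, "ry": 0, "rz": 0, "claw": 1.0},
    {"dx": 0, "dy": -0.0022, "dz": 0.0011, "rx": -0.02, "ry": 0, "rz": 0, "claw": 1.0},
    {"dx": 0, "dy": -0.0022, "dz": 0.0011, "rx": -0.02, "ry": 0, "rz": 0, "claw": 1.0},
    {"dx": 0, "dy": 0, "dz": 0, "rx": 0, "ry": 0, "rz": 0, "claw": 1.0},
  ],
)

```text
time_s: 4.5
position: [567.9, 85.6, 75.9]
tcp_rot: [0.756, -0.092, 0.078, -0.644]
contact_force: [0.2, 1.4, -2.6]
width: 0.088
```

```bash
python3 - <<'E'
from plan import *
snap("5"); crop("scene","5",(170,170,370,320),4,"scz5"); crop("top","5",(240,140,440,290),4,"topz5")
o=robot.observe(); print(o['time_s'],o['position'],o['width'],o['contact_force'],o['wrist_torque'])
print(Ro.from_quat(o['tcp_rot']).as_matrix().round(3))
# rear edge & front-edge height in tray frame
for n in("scene","top"):
    C=cloud(n,np.load(f"pics/{n}5_d.npy")).reshape(-1,3)
    d=C[:,:2]-pt[:2];c,s=np.cos(pt[2]),np.sin(pt[2]);X=np.c_[d[:,0]*c+d[:,1]*s,-d[:,0]*s+d[:,1]*c,C[:,2]]
    for a in range(-70,70,10):
        m=(abs(X[:,0]-a)<5)&(abs(X[:,1]+0)<44)&(X[:,2]<75)&(X[:,2]>12); 
        if m.sum()>5: print(n,a,m.sum(),np.percentile(X[m,2],[10,50,90]).round(1))
E
```

```text
4.6 [567.63155     85.23737724  75.69197129] 0.0917587175278992 [ 0.39676195  0.72324615 -2.53861794] [ 0.28109956 -0.09264984 -0.03962256]
[[ 0.971 -0.038  0.237]
 [-0.24  -0.154  0.958]
 [ 0.    -0.987 -0.159]]
scene -70 43 [28.5 31.3 38.5]
scene -60 112 [31.9 39.1 42.3]
scene -50 96 [31.8 35.1 42.9]
scene -40 114 [35.5 42.5 45.4]
scene -30 86 [35.3 38.9 45.6]
scene -20 115 [38.7 45.  48.1]
scene -10 80 [39.3 41.9 49.3]
scene 0 107 [41.2 47.1 50.6]
scene 10 58 [42.8 46.4 52.9]
scene 20 38 [45.1 50.5 54.9]
scene 30 54 [44.8 47.2 63. ]
scene 40 109 [46.8 49.1 70. ]
scene 50 151 [48.1 50.  52. ]
scene 60 228 [26.2 39.4 50.5]
top -70 20 [26.3 28.7 33.2]
top -60 16 [31.3 35.1 40.9]
top -50 14 [31.1 33.7 36.8]
```

View pics/scz5.png

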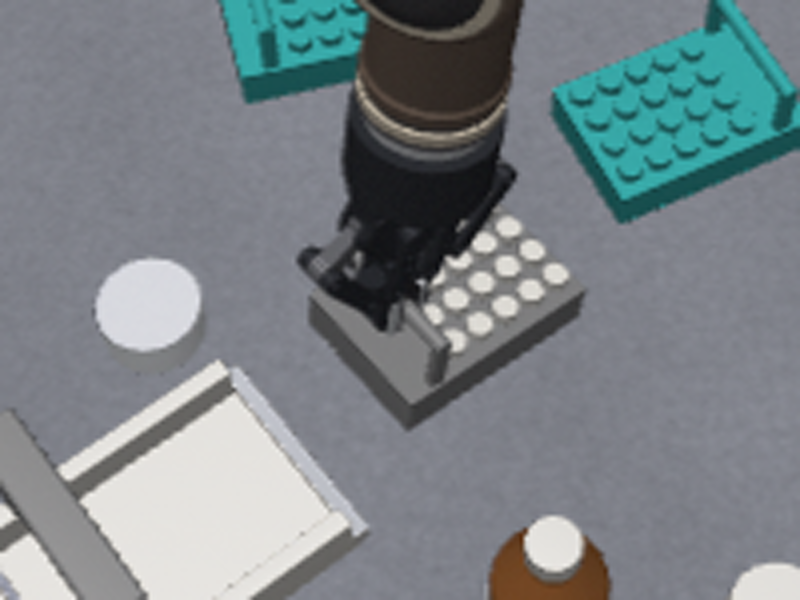

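View pics/topz5.png

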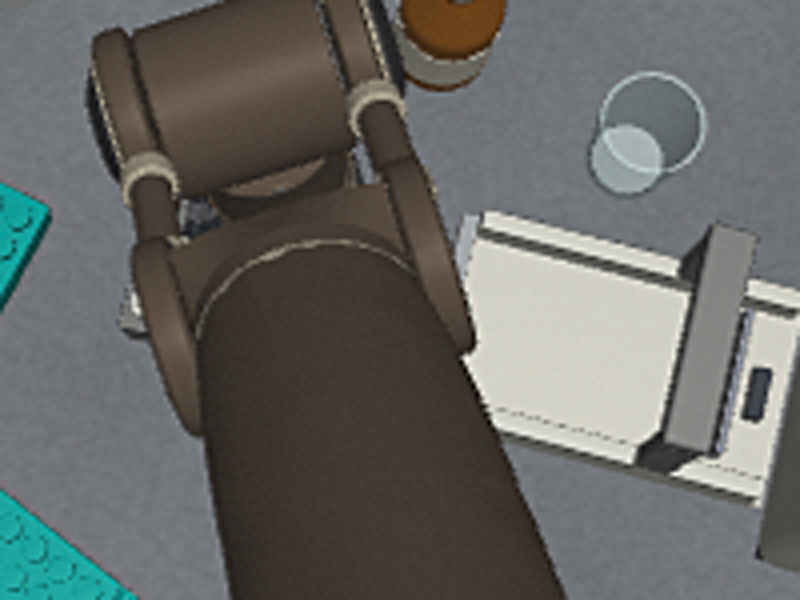

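Tilted as planned: slope about 0.16, rear edge still on the bench. Before moving forward I'll check how far the wrist clears the bottle.

```bash
python3 - <<'E'
from plan import *
C0=cloud("top",np.load("pics/top0_d.npy")); C5=cloud("top",np.load("pics/top5_d.npy")); S5=cloud("scene",np.load("pics/scene5_d.npy"))
for u,v in((352,145),(355,133),(403,172),(347,268)): print('obj',C0[v,u].round(0))
P=np.r_[C5.reshape(-1,3),S5.reshape(-1,3)]
m=(P[:,0]>590)&(P[:,0]<760)&(abs(P[:,1]-40)<130)&(P[:,2]>90)
for z in range(90,500,30):
    k=m&(abs(P[:,2]-z-15)<15)
    if k.sum()>5: print(z,k.sum(),P[k].min(0).round(),P[k].max(0).round())
E
```

```text
obj [703.   9.  97.]
obj [720.   6. 125.]
obj [ 663. -119.   14.]
obj [435.  22.  30.]
90 555 [590. -20.  90.] [749. 131. 120.]
120 412 [590.  -9. 120.] [738. 154. 149.]
150 11 [590. 100. 150.] [597. 153. 161.]
180 101 [590.  71. 190.] [612. 121. 210.]
210 276 [590.  71. 211.] [613. 132. 240.]
240 193 [590.  77. 240.] [613. 136. 270.]
270 249 [590.  84. 270.] [611. 135. 300.]
300 171 [590.  90. 300.] [614. 139. 330.]
330 94 [590.  70. 330.] [626. 149. 360.]
360 488 [590.  67. 360.] [634. 170. 390.]
390 1701 [590.  69. 390.] [634. 170. 420.]
420 170 [590.  82. 420.] [611. 101. 426.]
```

>>> send_rows(
  targets=[
    {"dx": 0.0012, "dy": 0.0009, "dz": -0.006, "rx": 0, "ry": 0.004, "rz": 0, "claw": 1.0},
    {"dx": 0.0013, "dy": 0.0009, "dz": -0.006, "rx": 0, "ry": 0.004, "rz": 0, "claw": 1.0},
    {"dx": 0.0013, "dy": 0.0009, "dz": -0.006, "rx": 0, "ry": 0.004, "rz": 0, "claw": 1.0},
    {"dx": 0.0013, "dy": 0.0009, "dz": -0.006, "rx": 0, "ry": 0.004, "rz": 0, "claw": 1.0},
    {"dx": 0.0013, "dy": 0.0009, "dz": -0.006, "rx": 0, "ry": 0.004, "rz": 0, "claw": 1.0},
    {"dx": 0.0013, "dy": 0.0009, "dz": -0.006, "rx": 0, "ry": 0.004, "rz": 0, "claw": 1.0},
    {"dx": 0.0013, "dy": 0.0009, "dz": -0.006, "rx": 0, "ry": 0.004, "rz": 0, "claw": 1.0},
    {"dx": 0.0012, "dy": 0.0009, "dz": -0.005, "rx": 0, "ry": 0.004, "rz": 0, "claw": 1.0},
    {"dx": 0, "dy": 0, "dz": 0, "rx": 0, "ry": 0, "rz": 0, "claw": 1.0},
  ],
)

```text
time_s: 5.5
position: [565.4, 35.1, 76.3]
tcp_rot: [0.755, -0.103, 0.091, -0.642]
contact_force: [-1.5, -0.5, -1.5]
width: 0.094
```

```bash
python3 - <<'E'
from plan import *
snap("6"); crop("scene","6",(150,200,310,320),5,"scz6"); crop("top","6",(240,140,440,290),4,"topz6")
o=robot.observe(); print(o['time_s'],o['position'],o['width'],o['contact_force'])
print(Ro.from_quat(o['tcp_rot']).as_matrix().round(3))
E
```

```text
5.6 [565.50610166  35.62634554  76.41166688] 0.09159136632998546 [ 0.7439042  -1.85785891 -2.01506147]
[[ 0.963 -0.038  0.268]
 [-0.271 -0.155  0.95 ]
 [ 0.005 -0.987 -0.16 ]]
```

View pics/scz6.png

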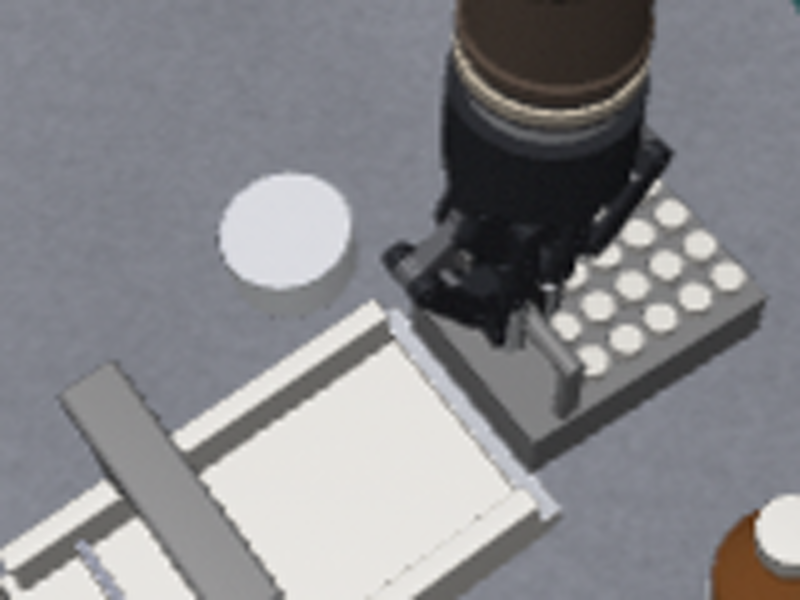

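View pics/topz6.png

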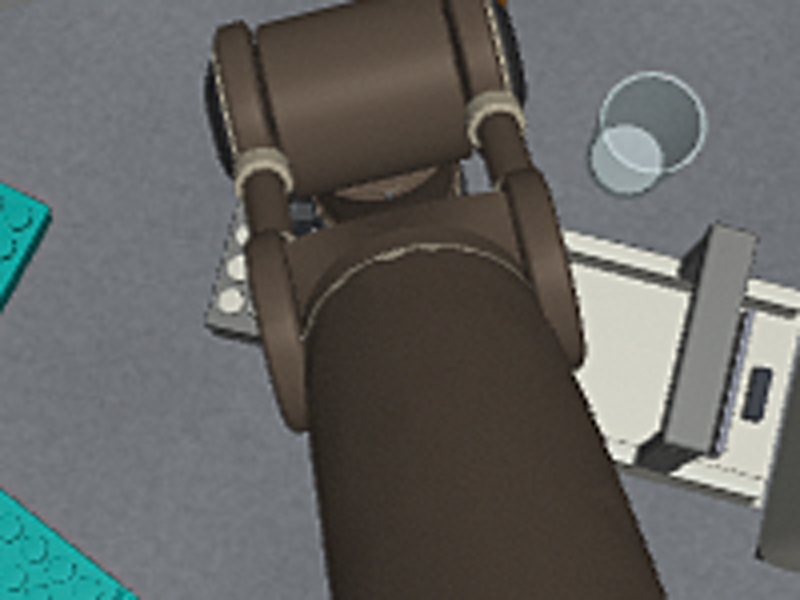

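```bash
cat > pitchfit.py <<'E'
from fit import *
def pl(L,p,zr=0):
    x,y,z=L; return (-65+(x+65)*np.cos(p)-z*np.sin(p), y, zr+(x+65)*np.sin(p)+z*np.cos(p))
PBS=np.array([558.466,12.461,-1.842]); PBT=np.array([553.525,10.357,-1.845])
def tobay(p,pb):
    d=p[:2]-pb[:2];c,s=np.cos(pb[2]),np.sin(pb[2]); return np.array([d[0]*c+d[1]*s,-d[0]*s+d[1]*c,p[2]-pb[2]])
E
python3 - <<'E'
from pitchfit import *
sc=lambda u,v:((u+.5)/5-.5+150,(v+.5)/5-.5+200)
p=.16
obs=[("scene",pl((65,45,30),p),sc(529,443)),("scene",pl((-65,45,30),p),sc(765,298)),("scene",pl((65,45,0),p),sc(537,470)),("scene",pl((-65,45,0),p),sc(759,328)),("scene",pl((65,-45,30),p),sc(413,308))]
f=fit(obs,[570,70,-1.84]); b=tobay(f,PBS); print(b,'front x',b[0]-65+130*np.cos(p))
E
```

```text
[574.061  69.469  -1.83 ] res px [[1.6, 0.4], [0.7, -1.0], [-1.1, 1.9], [-0.2, 0.2], [-0.5, -2.5]]
[-5.91021565e+01 -2.46881178e-01  1.21262122e-02] front x 4.237390346687178
```

The tray sits within 0.3 mm of centre, with its front at about x=4 mm. I'll move 7 mm further in, then lower it onto the sill.

>>> send_rows(
  targets=[
    {"dx": 0.0002, "dy": 0.0006, "dz": -0.0035, "rx": 0, "ry": 0, "rz": 0, "claw": 1.0},
    {"dx": 0, "dy": 0.0005, "dz": -0.0035, "rx": 0, "ry": 0, "rz": 0, "claw": 1.0},
    {"dx": 0, "dy": 0.0013, "dz": -0.0008, "rx": 0.012, "ry": 0, "rz": 0, "claw": 1.0},
    {"dx": 0, "dy": 0.0013, "dz": -0.0008, "rx": 0.012, "ry": 0, "rz": 0, "claw": 1.0},
    {"dx": 0, "dy": 0.0013, "dz": -0.0007, "rx": 0.012, "ry": 0, "rz": 0, "claw": 1.0},
    {"dx": 0, "dy": 0.0013, "dz": -0.0007, "rx": 0.012, "ry": 0, "rz": 0, "claw": 1.0},
    {"dx": 0, "dy": 0, "dz": 0, "rx": 0, "ry": 0, "rz": 0, "claw": 1.0},
    {"dx": 0, "dy": 0, "dz": 0, "rx": 0, "ry": 0, "rz": 0, "claw": 1.0},
  ],
)

```text
time_s: 6.4
position: [563.0, 25.9, 72.0]
tcp_rot: [0.739, -0.1, 0.093, -0.66]
contact_force: [-1.1, 2.3, 1.4]
width: 0.092
```

```bash
python3 - <<'E'
from plan import *
snap("7"); crop("scene","7",(150,200,310,320),5,"scz7")
o=robot.observe(); print(o['time_s'],o['position'],o['width'],o['contact_force'],o['wrist_torque'])
print(Ro.from_quat(o['tcp_rot']).as_matrix().round(3))
E
```

```text
6.5 [563.03202711  25.87621338  72.03329797] 0.09097978726135027 [-0.37716684  2.64117947  2.45537492] [ 0.43106687  0.20137551 -0.02507102]
[[ 0.963 -0.025  0.27 ]
 [-0.271 -0.109  0.956]
 [ 0.006 -0.994 -0.111]]
```

View pics/scz7.png

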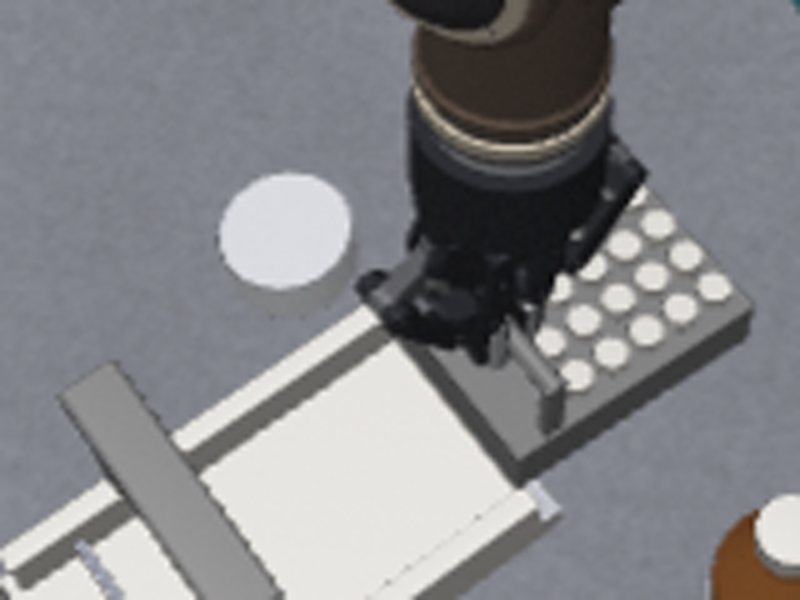

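The front edge now lies on the sill (upward force about 2.4 N). I'll release and back out along the tool axis.

>>> send_rows(
  targets=[
    {"dx": 0, "dy": 0, "dz": 0, "rx": 0, "ry": 0, "rz": 0, "claw": 0.85},
    {"dx": 0, "dy": 0, "dz": 0, "rx": 0, "ry": 0, "rz": 0, "claw": 0.7},
    {"dx": 0, "dy": 0, "dz": 0, "rx": 0, "ry": 0, "rz": 0, "claw": 0.6},
    {"dx": 0, "dy": 0, "dz": 0, "rx": 0, "ry": 0, "rz": 0, "claw": 0.6},
    {"dx": 0, "dy": -0.005, "dz": 0, "rx": 0, "ry": 0, "rz": 0, "claw": 0.6},
    {"dx": 0, "dy": -0.015, "dz": 0, "rx": 0, "ry": 0, "rz": 0, "claw": 0.6},
    {"dx": 0, "dy": -0.03, "dz": 0, "rx": 0, "ry": 0, "rz": 0, "claw": 0.6},
    {"dx": 0, "dy": -0.03, "dz": 0, "rx": 0, "ry": 0, "rz": 0, "claw": 0.6},
    {"dx": 0, "dy": -0.01, "dz": 0, "rx": 0.055, "ry": 0, "rz": 0, "claw": 0.6},
    {"dx": 0, "dy": 0, "dz": 0, "rx": 0.055, "ry": 0, "rz": 0, "claw": 0.6},
  ],
)

```text
time_s: 7.5
position: [567.9, 36.3, 165.5]
tcp_rot: [-0.7, 0.092, -0.101, 0.701]
contact_force: [-0.2, -1.0, -0.1]
width: 0.396
```

```bash
python3 - <<'E'
from plan import *
snap("8"); crop("scene","8",(150,200,310,320),5,"scz8"); crop("top","8",(240,140,440,290),4,"topz8")
o=robot.observe(); print(o['time_s'],o['position'],o['width'],o['contact_force'],o['q'])
print(Ro.from_quat(o['tcp_rot']).as_matrix().round(3))
E
```

```text
7.6 [565.68271863  34.64330263 163.1422082 ] 0.40144053590051265 [-0.95048913 -0.36988297 -0.11972339] [-0.01398257  0.286053    1.84383142 -0.00371482  1.00421687 -1.306985  ]
[[ 0.962  0.007  0.272]
 [-0.272 -0.003  0.962]
 [ 0.008 -1.    -0.001]]
```

View pics/scz8.png

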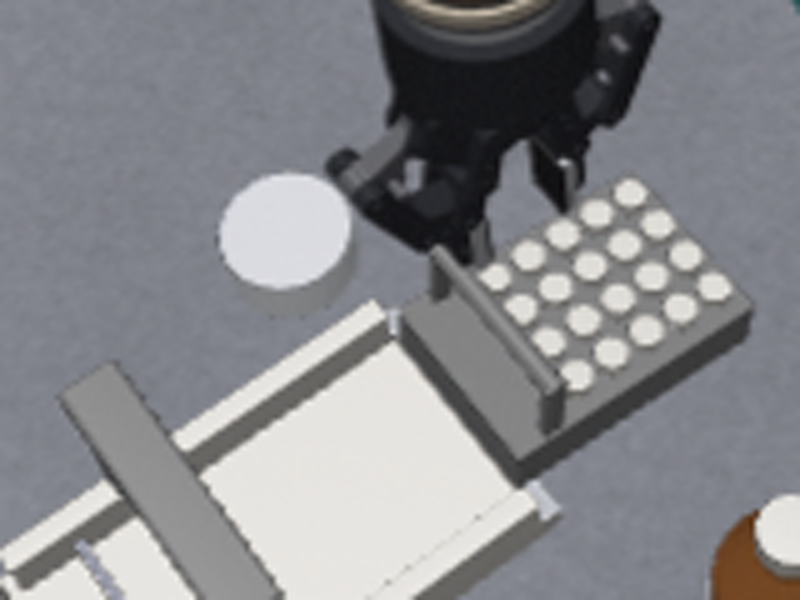

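The tray rests on the sill, centred in the mouth: front-left corner (520,480), front-right (405,320). I'll fit its pose and plan the pusher position.

```bash
python3 - <<'E'
from pitchfit import *
from plan import to,Rt,Ro
sc=lambda u,v:((u+.5)/5-.5+150,(v+.5)/5-.5+200)
p=.113
obs=[("scene",pl((65,45,30),p),sc(520,460)),("scene",pl((-65,45,30),p),sc(751,307)),("scene",pl((65,45,0),p),sc(521,486)),("scene",pl((-65,45,0),p),sc(746,338)),("scene",pl((65,-45,30),p),sc(401,317)),("scene",pl((-65,-45,30),p),sc(631,172))]
f=fit(obs,[570,70,-1.84]); b=tobay(f,PBS); print('bay',b,'front x',b[0]-65+130*np.cos(p))
# average bay frame in robot world
pb=np.load("pb.npy"); o=robot.observe(); print('tcp in bay',tobay(np.r_[o['position'][:2],0],pb))
R=Ro.from_matrix(np.c_[[np.cos(pb[2]),np.sin(pb[2]),0],[0,0,-1],[-np.sin(pb[2]),np.cos(pb[2]),0]])
print('hover'); to(T(pb,[(-165,0,150)])[0],R)
E
```

```text
[572.901  63.45   -1.838] res px [[0.2, 0.6], [1.0, -0.5], [-0.5, 1.8], [0.5, 0.2], [-0.9, -1.0], [-0.2, -0.9]]
bay [-5.29923833e+01  2.47900313e-01  3.94121985e-03] front x 11.178514544294288
tcp in bay [-24.7858507    2.61417568   1.84577238]
hover
 turn tool [-0.0055  1.57    0.0072] | shift in current axes [ -2.8  13.  140.2] | in target axes [-140.2   13.1   -2.6]
```

>>> send_rows(
  targets=[
    {"dx": 0, "dy": 0, "dz": 0.028, "rx": 0, "ry": 0, "rz": 0, "claw": 0.6},
    {"dx": 0, "dy": 0, "dz": 0.028, "rx": 0, "ry": 0, "rz": 0, "claw": 0.6},
    {"dx": 0, "dy": 0, "dz": 0.028, "rx": 0, "ry": 0, "rz": 0, "claw": 0.6},
    {"dx": 0, "dy": 0, "dz": 0.028, "rx": 0, "ry": 0, "rz": 0, "claw": 0.6},
    {"dx": 0, "dy": 0, "dz": 0.028, "rx": 0, "ry": 0, "rz": 0, "claw": 0.6},
    {"dx": 0, "dy": 0, "dz": 0, "rx": 0, "ry": 0.14, "rz": 0, "claw": 0.6},
    {"dx": 0, "dy": 0, "dz": 0, "rx": 0, "ry": 0.14, "rz": 0, "claw": 0.6},
    {"dx": 0, "dy": 0, "dz": 0, "rx": 0, "ry": 0.14, "rz": 0, "claw": 0.6},
    {"dx": 0, "dy": 0, "dz": 0, "rx": 0, "ry": 0.14, "rz": 0, "claw": 0.6},
    {"dx": 0, "dy": 0, "dz": 0, "rx": 0, "ry": 0.14, "rz": 0, "claw": 0.6},
  ],
)

```text
time_s: 8.6
position: [602.6, 170.5, 160.7]
tcp_rot: [0.625, -0.331, 0.335, -0.623]
contact_force: [0.2, -0.3, 0.4]
width: 0.4
```

>>> send_rows(
  targets=[
    {"dx": 0, "dy": 0, "dz": 0, "rx": 0, "ry": 0.145, "rz": 0, "claw": 0.6},
    {"dx": 0, "dy": 0, "dz": 0, "rx": 0, "ry": 0.145, "rz": 0, "claw": 0.6},
    {"dx": 0, "dy": 0, "dz": 0, "rx": 0, "ry": 0.145, "rz": 0, "claw": 0.6},
    {"dx": 0, "dy": 0, "dz": 0, "rx": 0, "ry": 0.145, "rz": 0, "claw": 0.6},
    {"dx": 0, "dy": 0, "dz": 0, "rx": 0, "ry": 0.145, "rz": 0, "claw": 0.6},
    {"dx": 0, "dy": 0, "dz": 0, "rx": 0, "ry": 0.145, "rz": 0, "claw": 0.6},
    {"dx": 0, "dy": 0, "dz": 0, "rx": 0, "ry": 0, "rz": 0, "claw": 0.6},
    {"dx": 0, "dy": 0, "dz": 0, "rx": 0, "ry": 0, "rz": 0, "claw": 0.6},
  ],
)

```text
time_s: 9.4
position: [602.8, 170.4, 160.7]
tcp_rot: [0.428, -0.561, 0.565, -0.428]
contact_force: [0.3, -0.9, -0.2]
width: 0.396
```

```bash
cat > st.py <<'E'
from pitchfit import *
from plan import to,Rt,Ro
pb=np.load("pb.npy")
R=Ro.from_matrix(np.c_[[np.cos(pb[2]),np.sin(pb[2]),0],[0,0,-1],[-np.sin(pb[2]),np.cos(pb[2]),0]])
def st(x=None,y=0,z=None):
    o=robot.observe(); b=tobay(np.r_[o['position'][:2],0],pb); c,s=np.cos(pb[2]),np.sin(pb[2]); F=o['contact_force']
    print('t',round(o['time_s'],2),'tcp bay',b[:2].round(1),'z',o['position'][2].round(1),'F bay',np.round([F[0]*c+F[1]*s,-F[0]*s+F[1]*c,F[2]],1),'w',round(o['width'],3))
    if x is not None: to(T(pb,[(x,y,z)])[0],R)
E
python3 - <<'E'
from st import *
snap("9"); crop("scene","9",(150,180,350,330),4,"scz9"); crop("top","9",(240,140,440,290),4,"topz9")
st(-165,0,30)
E
```

```text
t 9.5 tcp bay [-165.5    1.5] z 160.7 F bay [-0.  -0.2  0.8] w 0.397
 turn tool [-0.005   0.0036  0.0023] | shift in current axes [ 1.000e-01  1.307e+02 -2.200e+00] | in target axes [  0.5 130.7  -1.5]
```

View pics/scz9.png

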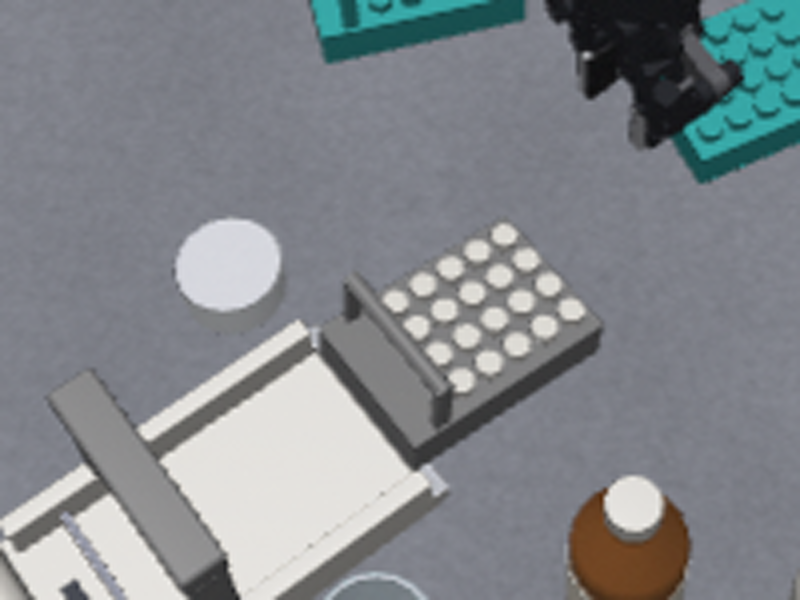

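View pics/topz9.png

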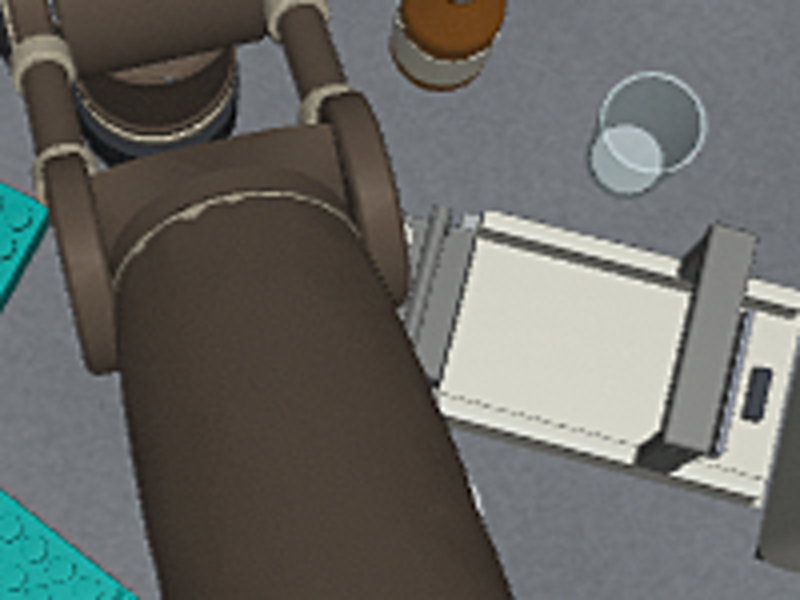

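```bash
python3 - <<'E'
from st import *
p=np.load("pics/scene1_p.npy").astype(int);C=cloud("scene",np.load("pics/scene1_d.npy"))
m=(p[:,:,1]>p[:,:,0]+40)&(C[:,:,2]>10)
Q=C[m]; b=np.array([tobay(np.r_[q[:2],0],pb)[:2] for q in Q]); k=abs(b[:,1])<75; print(b[k].max(0) if k.any() else 'none', Q[k][b[k][:,0].argmax()])
E
```

```text
[-234.23563048   29.23984604] [620.49446    236.80526648  30.67240213]
```

The turquoise tray begins at bay x −234, so the descent is clear.

>>> send_rows(
  targets=[
    {"dx": 0, "dy": 0.025, "dz": -0.0015, "rx": -0.005, "ry": 0.003, "rz": 0.002, "claw": 0.6},
    {"dx": 0, "dy": 0.03, "dz": 0, "rx": 0, "ry": 0, "rz": 0, "claw": 0.6},
    {"dx": 0, "dy": 0.03, "dz": 0, "rx": 0, "ry": 0, "rz": 0, "claw": 0.6},
    {"dx": 0, "dy": 0.02, "dz": 0, "rx": 0, "ry": 0, "rz": 0, "claw": 0.6},
    {"dx": 0, "dy": 0.014, "dz": 0, "rx": 0, "ry": 0, "rz": 0, "claw": 0.6},
    {"dx": 0, "dy": 0.008, "dz": 0, "rx": 0, "ry": 0, "rz": 0, "claw": 0.6},
    {"dx": 0, "dy": 0, "dz": 0, "rx": 0, "ry": 0, "rz": 0, "claw": 0.6},
    {"dx": 0, "dy": 0, "dz": 0, "rx": 0, "ry": 0, "rz": 0, "claw": 0.6},
  ],
)

```text
time_s: 10.3
position: [602.5, 170.7, 34.6]
tcp_rot: [0.426, -0.564, 0.564, -0.427]
contact_force: [-0.1, 0.9, -0.2]
width: 0.401
```

```bash
python3 - <<'E'
from st import *
snap("10"); crop("scene","10",(150,180,350,330),4,"scz10")
st(-145,0,31)
C=cloud("scene",np.load("pics/scene10_d.npy")).reshape(-1,3)
c,s=np.cos(PBS[2]),np.sin(PBS[2]); d=C[:,:2]-PBS[:2]; B=np.c_[d[:,0]*c+d[:,1]*s,-d[:,0]*s+d[:,1]*c,C[:,2]]
m=(abs(B[:,1])<45)&(B[:,0]>-200)&(B[:,0]<-130)&(B[:,2]>10)&(B[:,2]<60);Q=B[m]
for z in range(10,60,5):
    k=abs(Q[:,2]-z-2.5)<2.5
    if k.any(): print(z,k.sum(),Q[k].min(0).round(1),Q[k].max(0).round(1))
E
```

```text
t 10.4 tcp bay [-165.9    1.4] z 35.1 F bay [-0.8 -0.3  0.5] w 0.398
 turn tool [-0.0025 -0.0014 -0.0013] | shift in current axes [20.9  4.1 -1.4] | in target axes [20.9  4.1 -1.4]
20 2 [-172.4  -16.1   24.4] [-167.2  -15.    24.8]
25 13 [-176.7  -20.3   25.5] [-154.3   25.6   29.6]
30 17 [-173.4  -27.5   30.1] [-153.8   30.2   35. ]
35 21 [-172.8  -28.6   35.1] [-154.2   32.5   39.9]
40 17 [-173.   -20.4   40.2] [-153.8   32.2   44.8]
45 17 [-171.2  -28.8   45.3] [-154.4   32.    49.8]
50 14 [-171.7  -19.9   51. ] [-153.8   31.1   54.9]
55 14 [-170.   -18.9   55.4] [-153.8   31.5   59.8]
```

View pics/scz10.png

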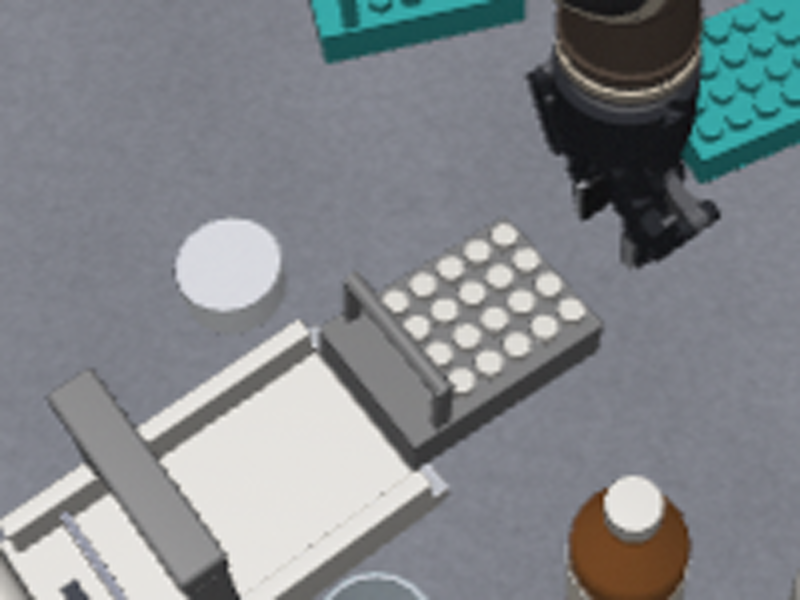

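>>> send_rows(
  targets=[
    {"dx": 0.005, "dy": 0.0025, "dz": -0.001, "rx": 0, "ry": 0, "rz": 0, "claw": 0.6},
    {"dx": 0.008, "dy": 0.002, "dz": -0.001, "rx": 0, "ry": 0, "rz": 0, "claw": 0.6},
    {"dx": 0.008, "dy": 0, "dz": 0, "rx": 0, "ry": 0, "rz": 0, "claw": 0.6},
    {"dx": 0.004, "dy": 0, "dz": 0, "rx": 0, "ry": 0, "rz": 0, "claw": 0.6},
    {"dx": 0.002, "dy": 0, "dz": 0, "rx": 0, "ry": 0, "rz": 0, "claw": 0.6},
    {"dx": 0.002, "dy": 0, "dz": 0, "rx": 0, "ry": 0, "rz": 0, "claw": 0.6},
    {"dx": 0.002, "dy": 0, "dz": 0, "rx": 0, "ry": 0, "rz": 0, "claw": 0.6},
    {"dx": 0.002, "dy": 0, "dz": 0, "rx": 0, "ry": 0, "rz": 0, "claw": 0.6},
  ],
)

```text
time_s: 11.2
position: [590.8, 139.3, 29.2]
tcp_rot: [0.426, -0.564, 0.564, -0.426]
contact_force: [-0.0, -0.4, 0.3]
width: 0.404
```

```bash
python3 -c "
from st import *
st()"
```

```text
t 11.2 tcp bay [-132.3   -1.7] z 29.2 F bay [0.4 0.1 0.3] w 0.404
```

>>> send_rows(
  targets=[
    {"dx": 0.002, "dy": 0, "dz": 0, "rx": 0, "ry": 0, "rz": 0, "claw": 0.6},
    {"dx": 0.002, "dy": 0, "dz": 0, "rx": 0, "ry": 0, "rz": 0, "claw": 0.6},
    {"dx": 0.002, "dy": 0, "dz": 0, "rx": 0, "ry": 0, "rz": 0, "claw": 0.6},
  ],
)

```text
time_s: 11.5
position: [589.3, 133.9, 29.3]
tcp_rot: [-0.426, 0.564, -0.564, 0.427]
contact_force: [1.0, 1.7, -0.8]
width: 0.397
```

```bash
python3 -c "
from st import *
st()"
```

```text
t 11.5 tcp bay [-126.7   -1.6] z 29.3 F bay [-1.9  0.5 -0.8] w 0.397
```

In contact. I'll push on gently in steps and check the force after each.

>>> send_rows(
  targets=[
    {"dx": 0.003, "dy": 0, "dz": 0, "rx": 0, "ry": 0, "rz": 0, "claw": 0.6},
    {"dx": 0.003, "dy": 0, "dz": 0, "rx": 0, "ry": 0, "rz": 0, "claw": 0.6},
    {"dx": 0.003, "dy": 0, "dz": 0, "rx": 0, "ry": 0, "rz": 0, "claw": 0.6},
    {"dx": 0.003, "dy": 0, "dz": 0, "rx": 0, "ry": 0, "rz": 0, "claw": 0.6},
    {"dx": 0.003, "dy": 0, "dz": 0, "rx": 0, "ry": 0, "rz": 0, "claw": 0.6},
    {"dx": 0.003, "dy": 0, "dz": 0, "rx": 0, "ry": 0, "rz": 0, "claw": 0.6},
  ],
)

```text
time_s: 12.1
position: [584.0, 115.9, 29.2]
tcp_rot: [0.426, -0.564, 0.564, -0.426]
contact_force: [-0.1, 2.5, -0.3]
width: 0.397
```

```bash
python3 -c "
from st import *
snap('11'); crop('scene','11',(150,180,350,330),4,'scz11')
st()"
```

```text
t 12.2 tcp bay [-107.6   -1.9] z 29.1 F bay [-1.5  0.9  0.1] w 0.401
```

View pics/scz11.png

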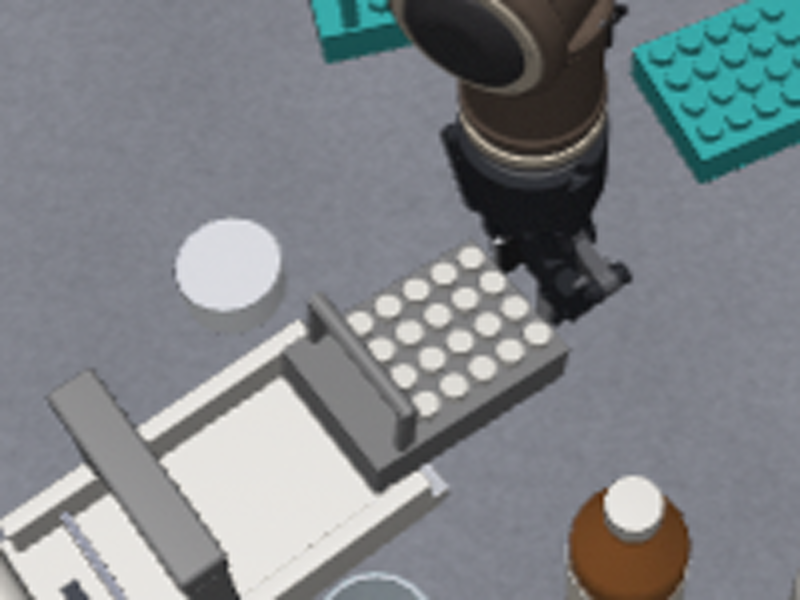

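>>> send_rows(
  targets=[
    {"dx": 0.003, "dy": 0, "dz": 0, "rx": 0, "ry": 0, "rz": 0, "claw": 0.6},
    {"dx": 0.003, "dy": 0, "dz": 0, "rx": 0, "ry": 0, "rz": 0, "claw": 0.6},
    {"dx": 0.003, "dy": 0, "dz": 0, "rx": 0, "ry": 0, "rz": 0, "claw": 0.6},
    {"dx": 0.003, "dy": 0, "dz": 0, "rx": 0, "ry": 0, "rz": 0, "claw": 0.6},
    {"dx": 0.003, "dy": 0, "dz": 0, "rx": 0, "ry": 0, "rz": 0, "claw": 0.6},
    {"dx": 0.003, "dy": 0, "dz": 0, "rx": 0, "ry": 0, "rz": 0, "claw": 0.6},
    {"dx": 0.003, "dy": 0, "dz": 0, "rx": 0, "ry": 0, "rz": 0, "claw": 0.6},
    {"dx": 0.003, "dy": 0, "dz": 0, "rx": 0, "ry": 0, "rz": 0, "claw": 0.6},
  ],
)

```text
time_s: 13.0
position: [577.7, 93.1, 29.4]
tcp_rot: [0.426, -0.564, 0.564, -0.427]
contact_force: [0.7, 4.1, 0.3]
width: 0.404
```

```bash
python3 -c "
from st import *
st()"
```

```text
t 13.0 tcp bay [-84.3  -1.6] z 29.4 F bay [-4.2 -0.4  0.3] w 0.404
```

>>> send_rows(
  targets=[
    {"dx": 0.003, "dy": 0, "dz": 0, "rx": 0, "ry": 0, "rz": 0, "claw": 0.6},
    {"dx": 0.003, "dy": 0, "dz": 0, "rx": 0, "ry": 0, "rz": 0, "claw": 0.6},
    {"dx": 0.003, "dy": 0, "dz": 0, "rx": 0, "ry": 0, "rz": 0, "claw": 0.6},
    {"dx": 0.003, "dy": 0, "dz": 0, "rx": 0, "ry": 0, "rz": 0, "claw": 0.6},
    {"dx": 0.003, "dy": 0, "dz": 0, "rx": 0, "ry": 0, "rz": 0, "claw": 0.6},
  ],
)

```text
time_s: 13.5
position: [574.0, 78.9, 29.6]
tcp_rot: [0.426, -0.564, 0.564, -0.427]
contact_force: [0.7, 6.2, 1.6]
width: 0.401
```

>>> send_rows(
  targets=[
    {"dx": 0.002, "dy": 0, "dz": 0, "rx": 0, "ry": 0, "rz": 0, "claw": 0.6},
    {"dx": 0.002, "dy": 0, "dz": 0, "rx": 0, "ry": 0, "rz": 0, "claw": 0.6},
    {"dx": 0.002, "dy": 0, "dz": 0, "rx": 0, "ry": 0, "rz": 0, "claw": 0.6},
    {"dx": 0.002, "dy": 0, "dz": 0, "rx": 0, "ry": 0, "rz": 0, "claw": 0.6},
  ],
)

```text
time_s: 13.9
position: [572.5, 71.8, 30.1]
tcp_rot: [0.425, -0.564, 0.564, -0.427]
contact_force: [2.0, 8.0, 3.5]
width: 0.401
```

```bash
python3 -c "
from st import *
snap('12'); crop('scene','12',(150,180,350,330),4,'scz12')
st()"
```

```text
t 14.0 tcp bay [-62.1  -0.9] z 30.1 F bay [-6.6 -0.5  3.4] w 0.402
```

View pics/scz12.png

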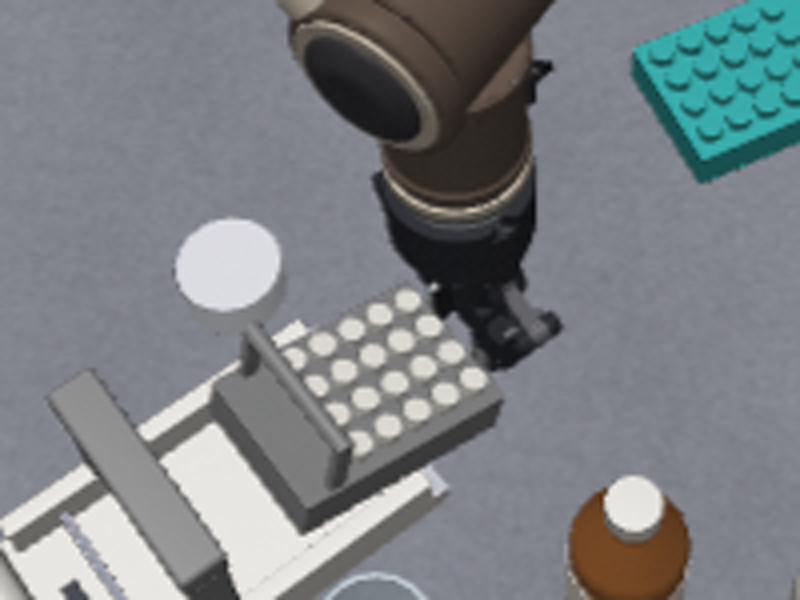

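Middle is about 13 mm past the sill, force rising (6.6 N). I'll go in smaller steps.

>>> send_rows(
  targets=[
    {"dx": 0.002, "dy": 0, "dz": 0, "rx": 0, "ry": 0, "rz": 0, "claw": 0.6},
    {"dx": 0.002, "dy": 0, "dz": 0, "rx": 0, "ry": 0, "rz": 0, "claw": 0.6},
    {"dx": 0.002, "dy": 0, "dz": 0, "rx": 0, "ry": 0, "rz": 0, "claw": 0.6},
  ],
)

```text
time_s: 14.3
position: [571.6, 66.6, 30.6]
tcp_rot: [0.424, -0.564, 0.565, -0.428]
contact_force: [1.7, 9.7, 5.5]
width: 0.4
```

>>> send_rows(
  targets=[
    {"dx": 0.002, "dy": 0, "dz": 0, "rx": 0, "ry": 0, "rz": 0, "claw": 0.6},
    {"dx": 0.002, "dy": 0, "dz": 0, "rx": 0, "ry": 0, "rz": 0, "claw": 0.6},
  ],
)

```text
time_s: 14.5
position: [571.1, 63.3, 31.1]
tcp_rot: [0.423, -0.564, 0.565, -0.428]
contact_force: [2.5, 11.8, 6.5]
width: 0.403
```

```bash
python3 -c "
from st import *
st()"
```

```text
t 14.5 tcp bay [-53.8   0. ] z 31.1 F bay [-12.   -0.8   6.5] w 0.403
```

Force has reached 12 N, so it is binding. I'll ease off 6 mm and look.

>>> send_rows(
  targets=[
    {"dx": -0.003, "dy": 0, "dz": 0, "rx": 0, "ry": 0, "rz": 0, "claw": 0.6},
    {"dx": -0.004, "dy": 0, "dz": 0, "rx": 0, "ry": 0, "rz": 0, "claw": 0.6},
    {"dx": -0.002, "dy": 0, "dz": 0, "rx": 0, "ry": 0, "rz": 0, "claw": 0.6},
    {"dx": 0, "dy": 0, "dz": 0, "rx": 0, "ry": 0, "rz": 0, "claw": 0.6},
    {"dx": 0, "dy": 0, "dz": 0, "rx": 0, "ry": 0, "rz": 0, "claw": 0.6},
  ],
)

```text
time_s: 15.0
position: [570.4, 69.7, 28.6]
tcp_rot: [-0.427, 0.564, -0.564, 0.426]
contact_force: [0.3, 0.7, -0.4]
width: 0.401
```

```bash
python3 -c "
from st import *
snap('13'); crop('scene','13',(150,180,350,330),4,'scz13')
st()"
```

```text
t 15.1 tcp bay [-59.9  -2.2] z 28.8 F bay [ 0.2  0.3 -0.4] w 0.402
```

View pics/scz13.png

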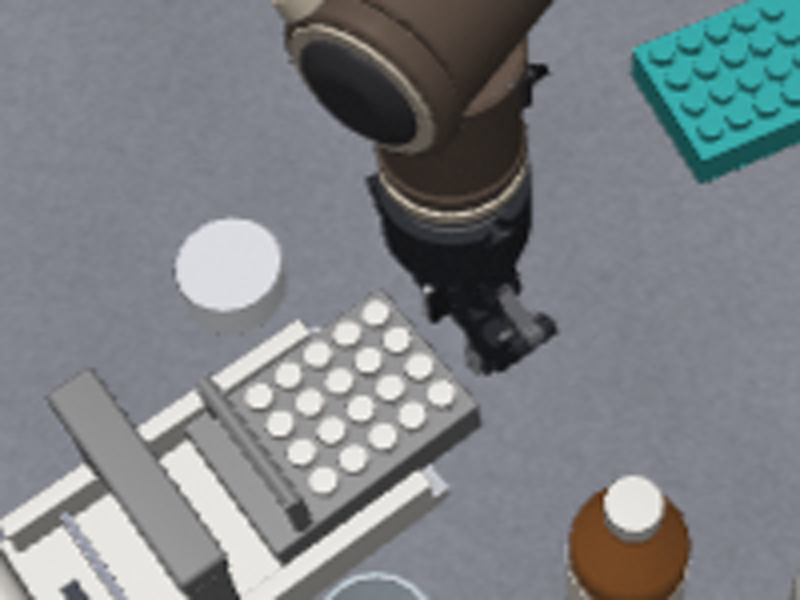

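The front has dropped to the bay floor and the bar end has cleared the guides. I'll raise the fingertips 4 mm and push on.

>>> send_rows(
  targets=[
    {"dx": 0, "dy": -0.004, "dz": 0.0015, "rx": 0, "ry": 0, "rz": 0, "claw": 0.6},
    {"dx": 0.003, "dy": 0, "dz": 0, "rx": 0, "ry": 0, "rz": 0, "claw": 0.6},
    {"dx": 0.002, "dy": 0, "dz": 0, "rx": 0, "ry": 0, "rz": 0, "claw": 0.6},
    {"dx": 0.002, "dy": 0, "dz": 0, "rx": 0, "ry": 0, "rz": 0, "claw": 0.6},
    {"dx": 0.002, "dy": 0, "dz": 0, "rx": 0, "ry": 0, "rz": 0, "claw": 0.6},
    {"dx": 0.002, "dy": 0, "dz": 0, "rx": 0, "ry": 0, "rz": 0, "claw": 0.6},
    {"dx": 0.003, "dy": 0, "dz": 0, "rx": 0, "ry": 0, "rz": 0, "claw": 0.6},
    {"dx": 0.003, "dy": 0, "dz": 0, "rx": 0, "ry": 0, "rz": 0, "claw": 0.6},
    {"dx": 0.003, "dy": 0, "dz": 0, "rx": 0, "ry": 0, "rz": 0, "claw": 0.6},
  ],
)

```text
time_s: 16.0
position: [566.9, 50.5, 33.0]
tcp_rot: [-0.426, 0.564, -0.564, 0.426]
contact_force: [-0.2, 1.4, -0.9]
width: 0.399
```

```bash
python3 -c "
from st import *
snap('14'); crop('scene','14',(150,180,350,330),4,'scz14')
st()"
```

```text
t 16.1 tcp bay [-39.9  -0.5] z 33.1 F bay [-0.8  0.2 -0.3] w 0.399
```

View pics/scz14.png

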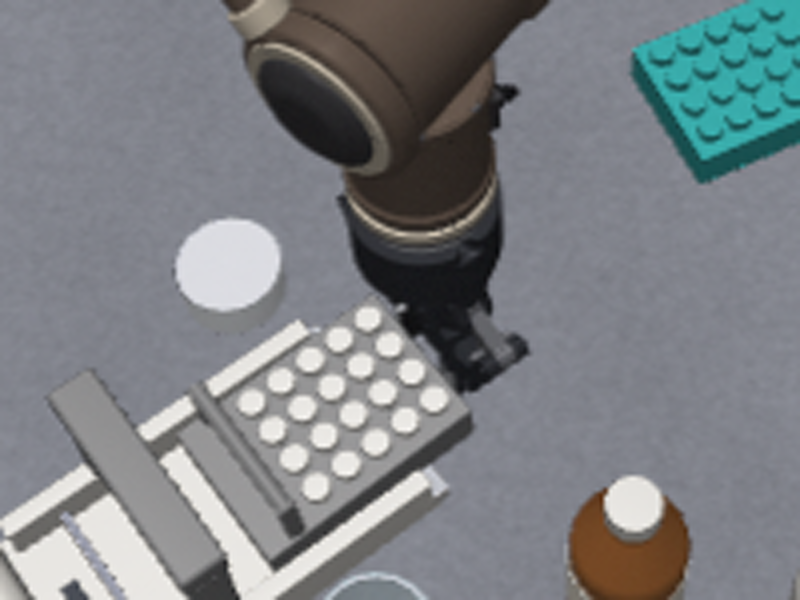

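>>> send_rows(
  targets=[
    {"dx": 0.003, "dy": 0, "dz": 0, "rx": 0, "ry": 0, "rz": 0, "claw": 0.6},
    {"dx": 0.003, "dy": 0, "dz": 0, "rx": 0, "ry": 0, "rz": 0, "claw": 0.6},
    {"dx": 0.003, "dy": 0, "dz": 0, "rx": 0, "ry": 0, "rz": 0, "claw": 0.6},
    {"dx": 0.003, "dy": 0, "dz": 0, "rx": 0, "ry": 0, "rz": 0, "claw": 0.6},
    {"dx": 0.003, "dy": 0, "dz": 0, "rx": 0, "ry": 0, "rz": 0, "claw": 0.6},
    {"dx": 0.003, "dy": 0, "dz": 0, "rx": 0, "ry": 0, "rz": 0, "claw": 0.6},
    {"dx": 0.003, "dy": 0, "dz": 0, "rx": 0, "ry": 0, "rz": 0, "claw": 0.6},
    {"dx": 0.003, "dy": 0, "dz": 0, "rx": 0, "ry": 0, "rz": 0, "claw": 0.6},
  ],
)

```text
time_s: 16.9
position: [560.3, 27.1, 33.1]
tcp_rot: [-0.426, 0.564, -0.564, 0.426]
contact_force: [0.7, 1.0, -0.9]
width: 0.398
```

```bash
python3 -c "
from st import *
st()"
```

```text
t 16.9 tcp bay [-16.1  -0.5] z 33.1 F bay [-1.2  0.4 -0.9] w 0.398
```

>>> send_rows(
  targets=[
    {"dx": 0.003, "dy": 0, "dz": 0, "rx": 0, "ry": 0, "rz": 0, "claw": 0.6},
    {"dx": 0.003, "dy": 0, "dz": 0, "rx": 0, "ry": 0, "rz": 0, "claw": 0.6},
    {"dx": 0.003, "dy": 0, "dz": 0, "rx": 0, "ry": 0, "rz": 0, "claw": 0.6},
    {"dx": 0.003, "dy": 0, "dz": 0, "rx": 0, "ry": 0, "rz": 0, "claw": 0.6},
  ],
)

```text
time_s: 17.3
position: [557.1, 15.5, 33.2]
tcp_rot: [0.426, -0.564, 0.564, -0.426]
contact_force: [-0.1, 2.8, -2.0]
width: 0.402
```

```bash
python3 -c "
from st import *
snap('15'); crop('scene','15',(130,180,330,330),4,'scz15')
st()"
```

```text
t 17.4 tcp bay [-3.7 -0.5] z 33.2 F bay [ 0.9 -0.  -0.7] w 0.401
```

View pics/scz15.png

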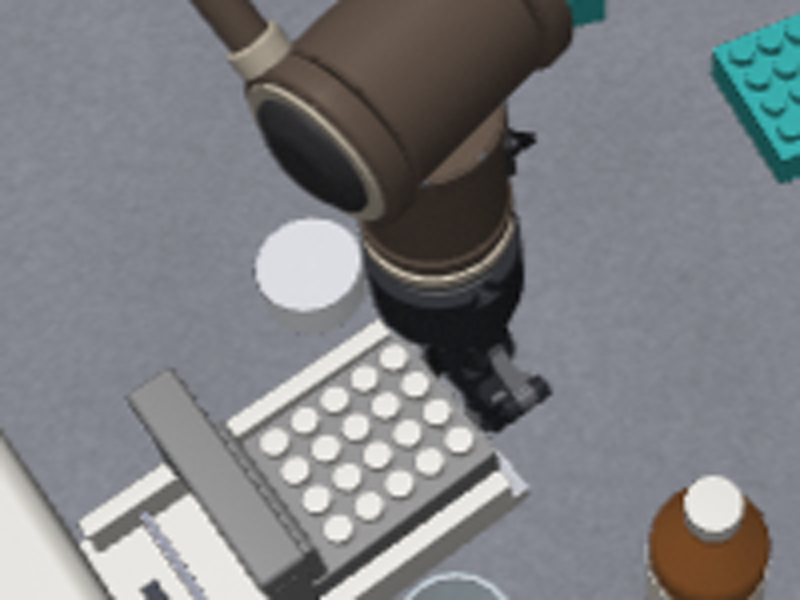

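>>> send_rows(
  targets=[
    {"dx": 0.002, "dy": 0, "dz": 0, "rx": 0, "ry": 0, "rz": 0, "claw": 0.6},
    {"dx": 0.002, "dy": 0, "dz": 0, "rx": 0, "ry": 0, "rz": 0, "claw": 0.6},
    {"dx": 0.002, "dy": 0, "dz": 0, "rx": 0, "ry": 0, "rz": 0, "claw": 0.6},
    {"dx": 0.002, "dy": 0, "dz": 0, "rx": 0, "ry": 0, "rz": 0, "claw": 0.6},
    {"dx": 0.002, "dy": 0, "dz": 0, "rx": 0, "ry": 0, "rz": 0, "claw": 0.6},
    {"dx": 0.002, "dy": 0, "dz": 0, "rx": 0, "ry": 0, "rz": 0, "claw": 0.6},
  ],
)

```text
time_s: 18.0
position: [553.9, 4.1, 33.2]
tcp_rot: [0.426, -0.564, 0.564, -0.426]
contact_force: [1.2, 2.6, -0.5]
width: 0.399
```

```bash
python3 -c "
from st import *
snap('16'); crop('scene','16',(130,200,290,320),5,'scz16')
st();st();st()"
```

```text
t 18.1 tcp bay [ 8.1 -0.5] z 33.2 F bay [-0.8 -0.4 -0.1] w 0.403
t 18.1 tcp bay [ 8.1 -0.5] z 33.2 F bay [-0.8 -0.4 -0.1] w 0.403
t 18.1 tcp bay [ 8.1 -0.5] z 33.2 F bay [-0.8 -0.4 -0.1] w 0.403
```

View pics/scz16.png

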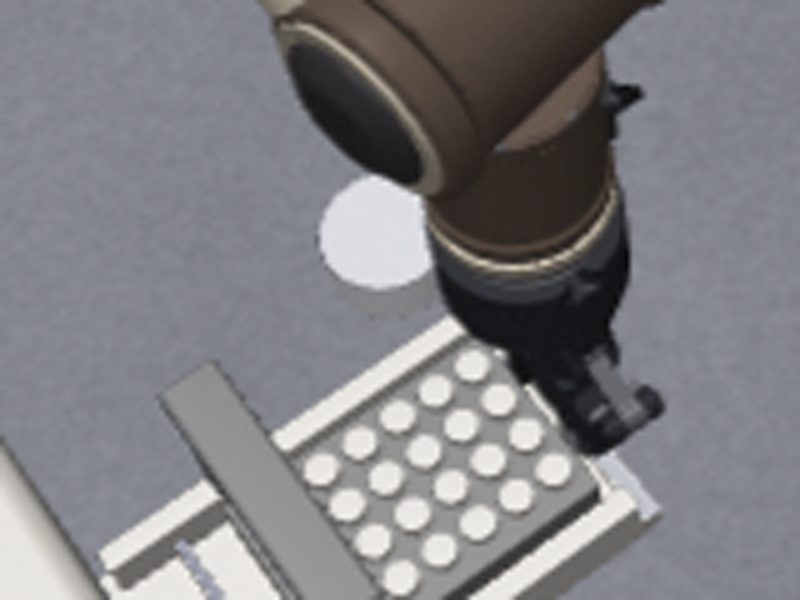

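The rear has dropped behind the sill and the tray looks flat. Next I'll approach the plate, expected at TCP x of about 25.

>>> send_rows(
  targets=[
    {"dx": 0.002, "dy": 0, "dz": 0, "rx": 0, "ry": 0, "rz": 0, "claw": 0.6},
    {"dx": 0.002, "dy": 0, "dz": 0, "rx": 0, "ry": 0, "rz": 0, "claw": 0.6},
    {"dx": 0.002, "dy": 0, "dz": 0, "rx": 0, "ry": 0, "rz": 0, "claw": 0.6},
    {"dx": 0.002, "dy": 0, "dz": 0, "rx": 0, "ry": 0, "rz": 0, "claw": 0.6},
  ],
)

```text
time_s: 18.5
position: [551.7, -3.6, 33.2]
tcp_rot: [0.426, -0.564, 0.564, -0.426]
contact_force: [1.4, 1.8, -0.2]
width: 0.399
```

```bash
python3 -c "
from st import *
st()"
```

```text
t 18.5 tcp bay [15.8 -0.5] z 33.2 F bay [-2.1  0.8 -0.2] w 0.399
```

>>> send_rows(
  targets=[
    {"dx": 0.001, "dy": 0, "dz": 0, "rx": 0, "ry": 0, "rz": 0, "claw": 0.6},
    {"dx": 0.001, "dy": 0, "dz": 0, "rx": 0, "ry": 0, "rz": 0, "claw": 0.6},
  ],
)

```text
time_s: 18.7
position: [551.1, -5.5, 33.2]
tcp_rot: [0.426, -0.564, 0.564, -0.426]
contact_force: [0.5, 0.9, -0.2]
width: 0.4
```

```bash
python3 -c "
from st import *
st()"
```

```text
t 18.7 tcp bay [17.8 -0.5] z 33.2 F bay [-1.   0.2 -0.2] w 0.4
```

>>> send_rows(
  targets=[
    {"dx": 0.001, "dy": 0, "dz": 0, "rx": 0, "ry": 0, "rz": 0, "claw": 0.6},
    {"dx": 0.001, "dy": 0, "dz": 0, "rx": 0, "ry": 0, "rz": 0, "claw": 0.6},
  ],
)

```text
time_s: 18.9
position: [550.6, -7.4, 33.2]
tcp_rot: [0.426, -0.564, 0.564, -0.426]
contact_force: [-0.2, 1.7, -0.4]
width: 0.4
```

```bash
python3 -c "
from st import *
snap('17'); crop('scene','17',(130,240,250,330),6,'scz17');crop('top','17',(360,180,460,255),8,'topz17');crop('top','1',(360,180,460,255),8,'topz1b')
st()"
```

```text
t 19.0 tcp bay [19.9 -0.5] z 33.2 F bay [-0.9 -0.9 -0.8] w 0.399
```

View pics/scz17.png

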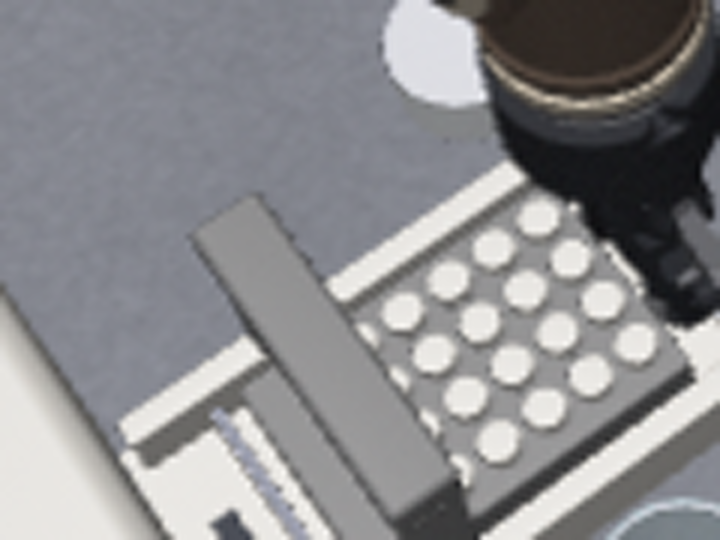

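View pics/topz17.png

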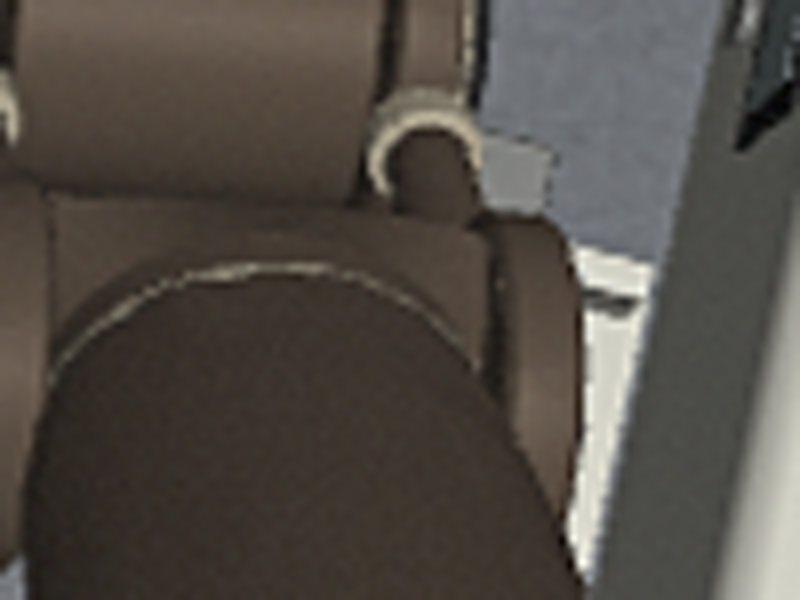

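```bash
python3 - <<'E'
from st import *
f=lambda u,v:((u+.5)/6-.5+130,(v+.5)/6-.5+240)
for nm,pts,zs in(("tray front",[(240,375),(252,408),(300,470),(330,515)],(39,)),("plate near edge",[(226,408),(256,450),(280,488),(308,530)],(35,37)),("plate far edge",[(213,411),(262,487),(290,530)],(35,37))):
    for q in pts:
        for z in zs: print(nm,q,z,tobay(np.r_[atz("scene",*f(*q),z)[:2],0],PBS)[:2].round(1))
E
python3 -c "
from h import *
crop('scene','17',(160,290,200,330),18,'a'); crop('scene','1',(160,290,200,330),18,'b')"
```

```text
tray front (240, 375) 39 [156.6 -48.3]
tray front (252, 408) 39 [159.6 -35.4]
tray front (300, 470) 39 [158.4  -6.1]
tray front (330, 515) 39 [158.8  13.7]
plate near edge (226, 408) 35 [166.5 -42.8]
plate near edge (226, 408) 37 [166.6 -41.9]
plate near edge (256, 450) 35 [166.3 -23.3]
plate near edge (256, 450) 37 [166.4 -22.4]
plate near edge (280, 488) 35 [166.9  -6.6]
plate near edge (280, 488) 37 [167.   -5.8]
plate near edge (308, 530) 35 [167.2  11.9]
plate near edge (308, 530) 37 [167.3  12.7]
plate far edge (213, 411) 35 [170.6 -44.7]
plate far edge (213, 411) 37 [170.7 -43.8]
plate far edge (262, 487) 35 [171.5 -10.7]
plate far edge (262, 487) 37 [171.6  -9.9]
plate far edge (290, 530) 35 [172.    8.1]
plate far edge (290, 530) 37 [172.    8.9]
```

View pics/a.png

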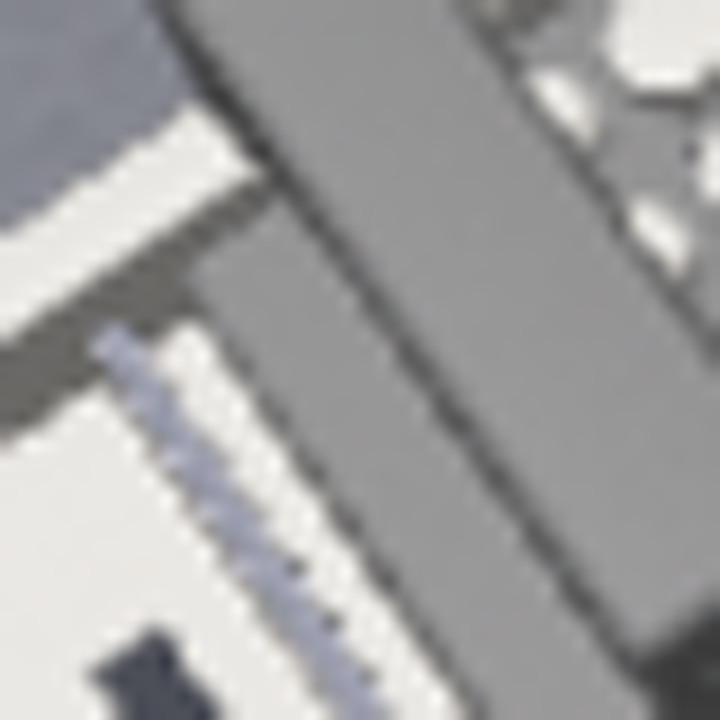

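The gap to the plate is about 7–8 mm, with the tray front at about 159 and the plate face at about 166.7. I'll creep in.

>>> send_rows(
  targets=[
    {"dx": 0.001, "dy": 0, "dz": 0, "rx": 0, "ry": 0, "rz": 0, "claw": 0.6},
    {"dx": 0.001, "dy": 0, "dz": 0, "rx": 0, "ry": 0, "rz": 0, "claw": 0.6},
    {"dx": 0.001, "dy": 0, "dz": 0, "rx": 0, "ry": 0, "rz": 0, "claw": 0.6},
  ],
)

```text
time_s: 19.3
position: [549.8, -10.2, 33.2]
tcp_rot: [0.426, -0.564, 0.564, -0.426]
contact_force: [0.2, 2.7, -0.6]
width: 0.399
```

>>> send_rows(
  targets=[
    {"dx": 0.001, "dy": 0, "dz": 0, "rx": 0, "ry": 0, "rz": 0, "claw": 0.6},
  ],
)

```text
time_s: 19.4
position: [549.5, -11.2, 33.2]
tcp_rot: [0.426, -0.564, 0.564, -0.426]
contact_force: [0.9, 1.7, 0.3]
width: 0.401
```

>>> send_rows(
  targets=[
    {"dx": 0.001, "dy": 0, "dz": 0, "rx": 0, "ry": 0, "rz": 0, "claw": 0.6},
  ],
)

```text
time_s: 19.5
position: [549.3, -12.2, 33.2]
tcp_rot: [0.426, -0.564, 0.564, -0.426]
contact_force: [1.3, 2.0, 0.5]
width: 0.395
```

>>> send_rows(
  targets=[
    {"dx": 0.001, "dy": 0, "dz": 0, "rx": 0, "ry": 0, "rz": 0, "claw": 0.6},
  ],
)

```text
time_s: 19.6
position: [548.9, -13.2, 33.2]
tcp_rot: [0.426, -0.564, 0.564, -0.426]
contact_force: [0.8, 2.3, 0.2]
width: 0.405
```

>>> send_rows(
  targets=[
    {"dx": 0.001, "dy": 0, "dz": 0, "rx": 0, "ry": 0, "rz": 0, "claw": 0.6},
  ],
)

```text
time_s: 19.7
position: [548.7, -14.1, 33.2]
tcp_rot: [0.426, -0.564, 0.564, -0.426]
contact_force: [0.4, 1.9, 0.7]
width: 0.399
```

>>> send_rows(
  targets=[
    {"dx": 0.001, "dy": 0, "dz": 0, "rx": 0, "ry": 0, "rz": 0, "claw": 0.6},
  ],
)

```text
time_s: 19.8
position: [548.6, -14.7, 33.2]
tcp_rot: [-0.426, 0.564, -0.564, 0.427]
contact_force: [1.2, 3.6, -0.5]
width: 0.397
```

```bash
python3 -c "
from st import *
st()"
```

```text
t 19.8 tcp bay [27.3 -0.5] z 33.2 F bay [-3.8  0.1 -0.5] w 0.397
```

>>> send_rows(
  targets=[
    {"dx": 0.001, "dy": 0, "dz": 0, "rx": 0, "ry": 0, "rz": 0, "claw": 0.6},
  ],
)

```text
time_s: 19.9
position: [548.3, -15.6, 33.2]
tcp_rot: [-0.426, 0.564, -0.564, 0.427]
contact_force: [1.4, 4.9, -1.0]
width: 0.402
```

>>> send_rows(
  targets=[
    {"dx": 0.001, "dy": 0, "dz": 0, "rx": 0, "ry": 0, "rz": 0, "claw": 0.6},
  ],
)

```text
time_s: 20.0
position: [548.1, -16.5, 33.2]
tcp_rot: [-0.426, 0.564, -0.564, 0.427]
contact_force: [0.3, 5.0, 0.0]
width: 0.398
```

>>> send_rows(
  targets=[
    {"dx": 0.001, "dy": 0, "dz": 0, "rx": 0, "ry": 0, "rz": 0, "claw": 0.6},
  ],
)

```text
time_s: 20.1
position: [547.8, -17.4, 33.2]
tcp_rot: [-0.426, 0.564, -0.564, 0.427]
contact_force: [1.8, 4.7, -0.0]
width: 0.4
```

```bash
python3 -c "
from st import *
st(); snap('18'); crop('scene','18',(160,290,200,330),18,'a18')
st()"
```

```text
t 20.1 tcp bay [30.2 -0.5] z 33.2 F bay [-5.   0.4 -0. ] w 0.4
t 20.2 tcp bay [30.3 -0.5] z 33.2 F bay [-5.7 -0.1 -0.2] w 0.4
```

View pics/a18.png

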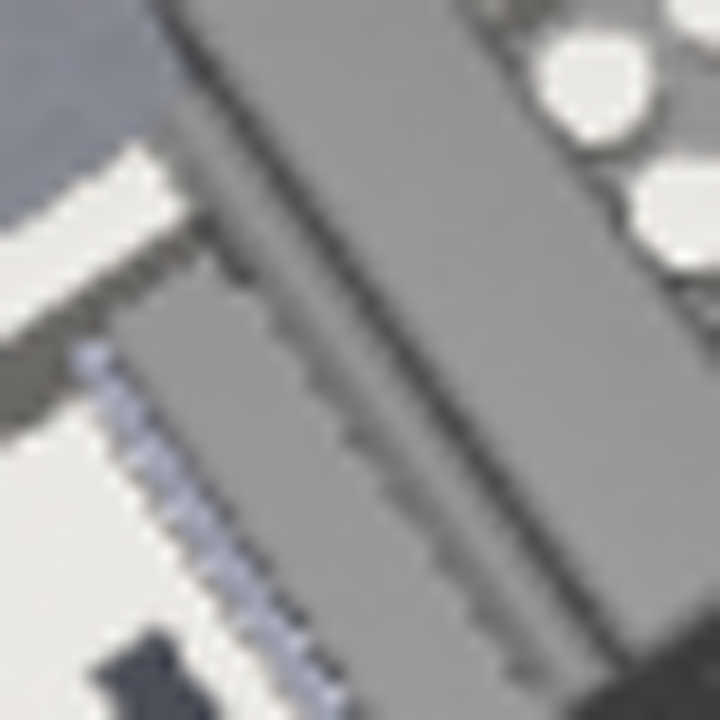

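The tray abuts the plate, which has moved about 3 mm in. Touch was at TCP x of about 27.0, so I'll go to about 34.

>>> send_rows(
  targets=[
    {"dx": 0.001, "dy": 0, "dz": 0, "rx": 0, "ry": 0, "rz": 0, "claw": 0.6},
    {"dx": 0.001, "dy": 0, "dz": 0, "rx": 0, "ry": 0, "rz": 0, "claw": 0.6},
    {"dx": 0.001, "dy": 0, "dz": 0, "rx": 0, "ry": 0, "rz": 0, "claw": 0.6},
  ],
)

```text
time_s: 20.5
position: [547.0, -20.2, 33.2]
tcp_rot: [-0.426, 0.564, -0.564, 0.427]
contact_force: [1.7, 5.7, 0.1]
width: 0.399
```

```bash
python3 -c "
from st import *
st()"
```

```text
t 20.5 tcp bay [33.1 -0.5] z 33.2 F bay [-5.9  0.1  0.1] w 0.399
```

>>> send_rows(
  targets=[
    {"dx": 0.001, "dy": 0, "dz": 0, "rx": 0, "ry": 0, "rz": 0, "claw": 0.6},
  ],
)

```text
time_s: 20.6
position: [546.7, -21.1, 33.2]
tcp_rot: [-0.426, 0.564, -0.564, 0.427]
contact_force: [1.4, 5.2, -0.6]
width: 0.395
```

```bash
python3 -c "
from st import *
st(); snap('19'); crop('scene','19',(160,290,200,330),18,'a19'); crop('scene','19',(130,200,290,320),5,'scz19')
st()"
```

```text
t 20.6 tcp bay [34.  -0.5] z 33.2 F bay [-5.3 -0.1 -0.6] w 0.395
t 20.7 tcp bay [34.2 -0.5] z 33.2 F bay [-5.3 -0.3 -0.4] w 0.403
```

View pics/a19.png

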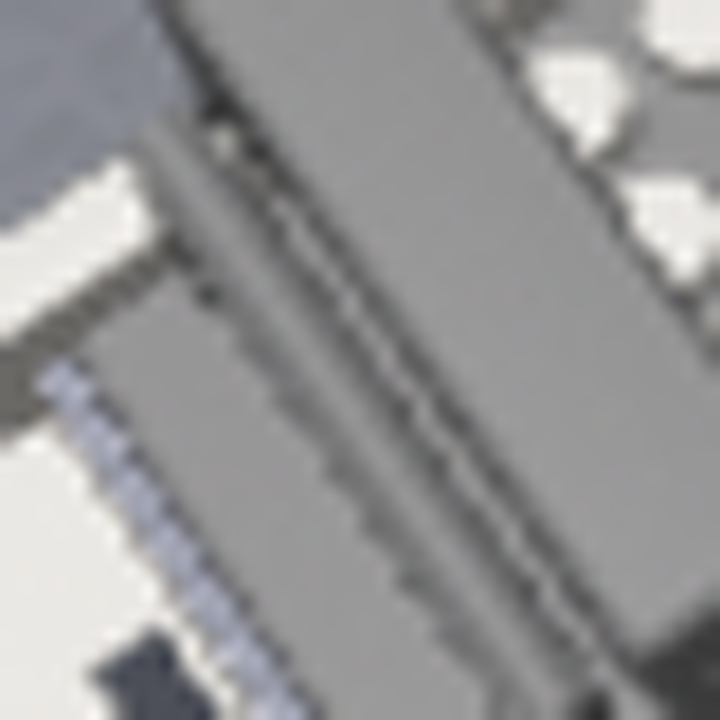

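View pics/scz19.png

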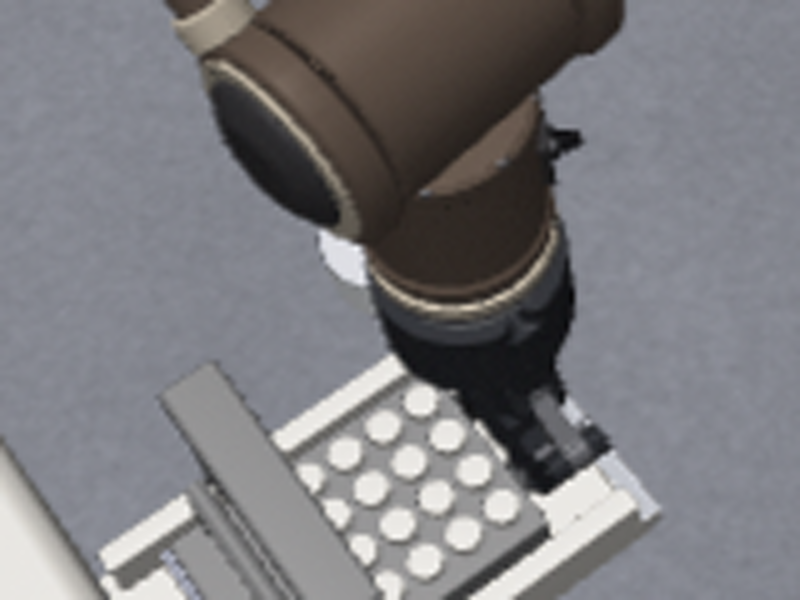

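```bash
python3 - <<'E'
from st import *
from scipy.ndimage import map_coordinates, gaussian_filter
# project plate-far-edge model lines: sample along bay x at z=36 for several y
def prof(tag):
    p=np.load(f"pics/scene{tag}_p.npy").astype(float); b=p[:,:,2]-p[:,:,0]
    xs=np.arange(155,195,.25); out=[]
    for y in np.arange(-38,-5,2.):
        uv=proj("scene",T(PBS,[(x,y,36) for x in xs])); out.append(map_coordinates(b,[uv[:,1],uv[:,0]],order=1))
    return xs,np.mean(out,0)
for t in("0","1","17","18","19"):
    xs,m=prof(t); i=m.argmax(); h=(m.max()+np.median(m[-40:]))/2; j=i+np.where(m[i:]<h)[0][0]
    k=i-np.where(m[:i+1][::-1]<(m.max()+m[:8].mean())/2)[0][0]
    print(t,'peak',xs[i],m.max().round(1),'far edge',xs[j],'near edge',xs[k],'centroid')
E
```

```text
0 peak 169.75 15.5 far edge 172.25 near edge 167.75 centroid
1 peak 170.0 15.4 far edge 172.25 near edge 167.75 centroid
17 peak 170.0 16.9 far edge 172.25 near edge 168.25 centroid
18 peak 173.25 17.1 far edge 175.5 near edge 170.75 centroid
19 peak 177.0 17.1 far edge 179.25 near edge 174.75 centroid
```

The image shows the plate moved 7.0 mm, and the touch estimate says 7.1 mm. I'll retreat and verify.

>>> send_rows(
  targets=[
    {"dx": -0.002, "dy": 0, "dz": 0, "rx": 0, "ry": 0, "rz": 0, "claw": 0.6},
    {"dx": -0.004, "dy": 0, "dz": 0, "rx": 0, "ry": 0, "rz": 0, "claw": 0.6},
    {"dx": -0.01, "dy": 0, "dz": 0, "rx": 0, "ry": 0, "rz": 0, "claw": 0.6},
    {"dx": -0.01, "dy": -0.01, "dz": 0, "rx": 0, "ry": 0, "rz": 0, "claw": 0.6},
    {"dx": -0.02, "dy": -0.03, "dz": 0, "rx": 0, "ry": 0, "rz": 0, "claw": 0.6},
    {"dx": -0.03, "dy": -0.03, "dz": 0, "rx": 0, "ry": 0, "rz": 0, "claw": 0.6},
    {"dx": -0.03, "dy": -0.03, "dz": 0, "rx": 0, "ry": 0, "rz": 0, "claw": 0.6},
    {"dx": -0.03, "dy": -0.02, "dz": 0, "rx": 0, "ry": 0, "rz": 0, "claw": 0.6},
    {"dx": -0.03, "dy": 0, "dz": 0, "rx": 0, "ry": 0, "rz": 0, "claw": 0.6},
    {"dx": 0, "dy": 0, "dz": 0, "rx": 0, "ry": 0, "rz": 0, "claw": 0.6},
  ],
)

```text
time_s: 21.7
position: [593.8, 142.2, 155.8]
tcp_rot: [0.425, -0.563, 0.564, -0.429]
contact_force: [-0.1, -0.7, 0.2]
width: 0.399
```

```bash
python3 - <<'E'
from st import *
from scipy.ndimage import map_coordinates
st(); snap("20"); crop('scene','20',(130,200,330,350),4,'scz20'); crop('top','20',(260,130,460,280),4,'topz20')
p=np.load("pics/scene20_p.npy").astype(float); b=p[:,:,2]-p[:,:,0]; xs=np.arange(155,195,.25); out=[]
for y in np.arange(-38,-5,2.):
    uv=proj("scene",T(PBS,[(x,y,36) for x in xs])); out.append(map_coordinates(b,[uv[:,1],uv[:,0]],order=1))
m=np.mean(out,0); i=m.argmax(); h=(m.max()+np.median(m[-40:]))/2; print('far edge',xs[i+np.where(m[i:]<h)[0][0]],xs[i])
for n,PB in(("scene",PBS),("top",PBT)):
    C=cloud(n,np.load(f"pics/{n}20_d.npy")).reshape(-1,3); c,s=np.cos(PB[2]),np.sin(PB[2]); d=C[:,:2]-PB[:2]; B=np.c_[d[:,0]*c+d[:,1]*s,-d[:,0]*s+d[:,1]*c,C[:,2]]
    for a in range(20,180,10):
        k=(abs(B[:,0]-a)<5)&(abs(B[:,1])<38)
        if k.sum()>8: print(n,a,k.sum(),np.percentile(B[k,2],[10,25,50,75]).round(1))
    for nm,(u,v) in {}.items(): pass
# bystanders: compare images
for n in("scene","top"):
    d=np.abs(np.load(f"pics/{n}0_p.npy").astype(int)-np.load(f"pics/{n}20_p.npy")).max(2)>45; cv2.imwrite(f"pics/diff_{n}.png",d.astype(np.uint8)*255)
E
```

```text
t 21.7 tcp bay [-135.9    0.5] z 155.8 F bay [0.7 0.1 0.2] w 0.399
far edge 179.25 177.0
scene 20 150 [ 7.3  8.6  9.5 10.7]
scene 30 150 [ 8.   8.6  9.6 10.8]
scene 40 85 [ 7.8  8.9  9.9 11.1]
scene 50 131 [38.  39.4 40.9 44.7]
scene 60 166 [39.9 42.5 47.  48.6]
scene 70 159 [38.2 39.5 41.3 46.6]
scene 80 176 [39.6 41.2 46.4 48.3]
scene 90 154 [38.  39.6 41.5 47.1]
scene 100 182 [39.3 40.9 45.6 47.9]
scene 110 157 [38.1 40.1 43.8 47.5]
scene 120 67 [ 44.4  47.4  49.8 119.9]
scene 130 195 [120.1 121.  121.9 122.9]
scene 140 193 [120.3 120.9 121.8 122.7]
scene 150 244 [ 40.1  75.1  79.3 120.6]
scene 160 213 [38.3 39.3 43.6 78.1]
scene 170 179 [37.5 38.4 39.6 40.6]
top 20 31 [ 6.9  8.1 10.6 11.7]
top 30 108 [ 7.4  8.3 10.  11.3]
top 40 173 [ 7.7  9.1 11.1 22.4]
top 50 153 [37.4 39.3 40.9 46. ]
top 60 138 [38.3 41.6 45.7 48.1]
top 70 157 [37.2 39.1 41.9 46.9]
top 80 138 [38.1 40.2 43.9 48. ]
top 90 160 [38.3 39.9 44.  47.9]
top 100 133 [37.6 39.6 43.  47.1]
top 110 160 [38.5 39.9 44.6 48.2]
top 120 241 [ 38.3  40.6  47.6 119.1]
top 130 280 [ 40.2  46.8 119.3 122.1]
top 140 162 [119.4 120.7 121.8 123.5]
top 150 36 [117.2 118.5 120.1 122.1]
top 160 38 [74.  75.2 77.  78.8]
top 170 140 [36.3 38.2 39.6 41. ]
```

View pics/scz20.png

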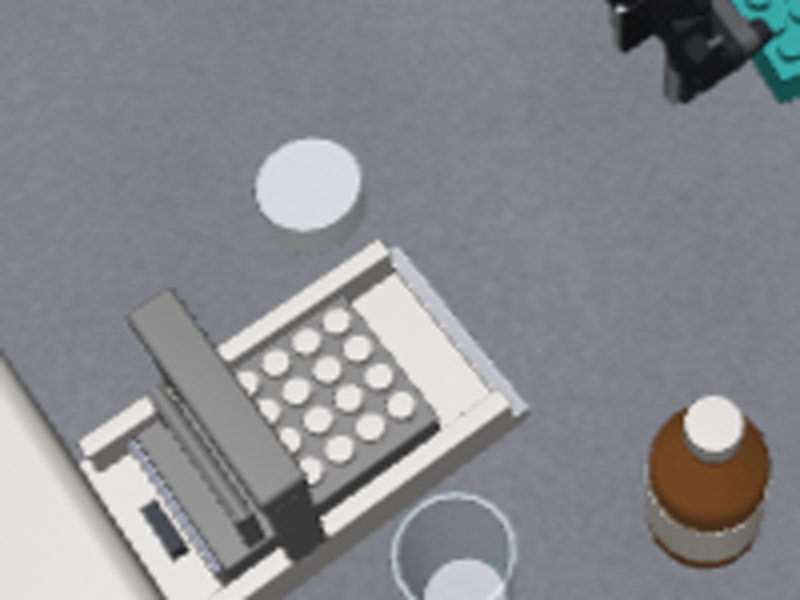

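View pics/diff_scene.png

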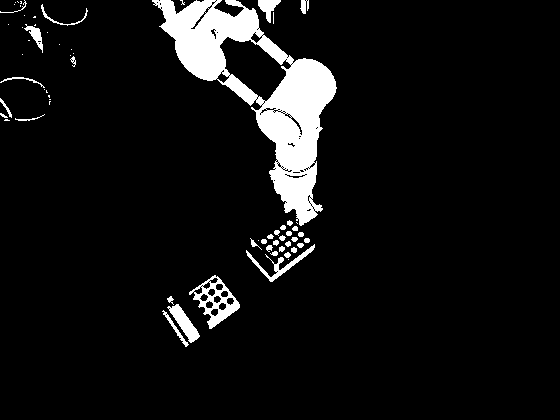

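The tray lies flat: its top reads about 39 mm at both ends, so its underside is at 9 mm. The plate holds at 7.0 mm, and nothing moved except the tray and the arm. I'm handing in.

```bash
python3 -c "
from station import robot
print(robot.hand_in())"
```

```text
the job is handed in; nothing more can be done
None
```

The grey tray is loaded: it lies flat on the bay floor behind the sill and has pressed the back plate in about 7 mm. I handed the job in at about 22 s of the 61 s allowed.

- **Placing:** I gripped the tray by its bar and tipped it about 0.16 rad with the rear edge on the bench. I rested its front edge on the sill and let go.
- **Pushing:** I pushed from behind with two fingertips. It bound with its middle about 21 mm past the sill, a little before the stated 25–35 mm, at about 12 N. I eased off there, the front dropped to the floor, and I pushed on to the plate.
- **Plate:** It was first touched with the tool at about x 27.0 mm in the bay, and I pushed on to 34.2 mm. That gives about 7.1 mm by touch. The camera shows the plate moved 7.0 mm, unchanged after I backed off.
- **Final checks:** The tray top reads about 39 mm high at both ends, so it is flat on the 9 mm floor, with its rear at about x 45 mm. In the scene view, compared with the first picture, only the tray, the plate and the arm had moved. The robot touches nothing.

**Disagreements:** The two cameras differed by about 5 mm in world x. I relied on relative positions and touch, and this did not affect the result. My first two move calls were refused because fields were missing from the rows, and the arm did not move.

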